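# Make up a valve seal kit in the shadow tray

### The arm

A 6-joint arm with a two-finger parallel gripper is mounted at the origin on the work surface. World frame = base frame: x ahead of the robot, y to its left, z up, the work surface at z = 0. Lengths are in m, angles in rad, forces in N, time in s.
With the tool pointing down it reaches from about 0.35 to 0.975 m from the base axis. Payload 4.9 kg.
Tool frame: the origin (TCP) lies midway between the tips of the shut fingers; the grasp point (between the pads) lies 19 mm behind it; z points along the fingers, y is the direction in which the jaws open and shut (so a half turn about z gives the same grasp; the last joint's range is limited). The gripper opens to 85 mm and grips with 20 to 120 N. Pads are 22 mm wide; open, the fingers measure 114 mm over their backs; the gripper's body (76 mm by 85 mm) begins 54 mm behind the grasp point. The pads swing forward as they close: fully open they stand 13 mm farther back than shut.
Start: joints at [-1.36, 0.053, 1.613, -0, 1.476, -0.119], TCP at [0.202, -0.591, 0.231] pointing down, gripper open.
Joint ranges: [-3.01, 3.01], [-1.01, 2.22], [0.06, 2.58], [-1.02, 4.17], [0.09, 2.62], [-3.14, 3.14]. Speed limits (rad/s): [2.57, 2.57, 3.14, 3.14, 3.14, 3.14].

### API

Orientations are given as a unit quaternion [w, x, y, z].
In Python, from plant import manip gives the robot as it stands. The module is installed in compiled form; this text tells all that it offers.
- The arm moves only by the tool move_arm, never from a script. Its argument "rows" is a list of rows, each an object of numbers: "tx", "ty", "tz": the shift along the tool's x, y, z in m; "ax", "ay", "az": the turn, a rotation vector about the tool's x, y, z in degrees; "jaw": the closure in counts, from 0 (fully open) to 255 (shut). In form: [{"tx": .., "ty": .., "tz": .., "ax": .., "ay": .., "az": .., "jaw": ..}, ...]. A call has 1 to 12 rows; each row shifts and turns the pose as measured when the row begins, along the tool's axes as they then stand; what a row does not reach is not made up. A row lasts 1/10 s, in which the tool goes at most 50 mm and 8.59 degrees, less where a joint would pass 70% of its speed; a pose out of reach is approached as far as the arm can. A call with a gripper value outside its range is refused whole. The fingers move at their own pace and stop on an object; the grip force is fixed at half the most. Time passes only in rows, so rows that do not move let the fingers close. It gives the time, the measured TCP pose, the force and the opening at its end, in the units of the state.
- manip.state(): the state, without advancing time (a new reading comes with each control period).
- manip.grab_frame(name): name is "scene" or "top" or "wrist"; returns a dict with "color" (400x640x3 uint8, red, green, blue), "intrinsics" (3x3 intrinsics, pixels), "R" (3x3) and "t" (3): a world point X has camera coordinates R X + t. Camera axes: x right, y down, z forward; pixel columns grow to the right and rows downward; lengths in m; the calibration is good to about 2 mm. A picture is of the moment at which its call begins. There is no depth.
- manip.job_done(): hands the job in, once; it reports no verdict.
The state is a dict: "time": time; "joint_pos": joint angles; "joint_vel": joint speeds; "joint_efforts": joint torques, N m; "tool_pos": TCP position; "tool_rot": TCP orientation; "contact_force": force on the tool from outside, world axes, zero at the start; "ft_torque": the same for the moment, N m; "gripper_width": opening from 0.0 (shut) to 1.0 (fully open).
Only numpy, scipy, OpenCV 4.12 (cv2) and the standard library are available. Lean on these libraries where they do the work, as an engineer would, in place of code of your own. Each camera call takes 0.05 s, during which the arm holds its last target.

### The job

Make up the valve repair kit in the tray: put the smaller of the two plain black rings into the large round pocket, stand the plain black sleeve upright in the small round pocket, put the steel hex nut flat into the six-sided pocket, and lay the spanner in its cut-out with its head in the wide end. Each must sit fully down in its pocket. Leave the larger ring and the sleeve with the flanged foot where they are.

Things in the scene. Friction and masses are not known exactly. Their poses are not given: they have to be found in the camera images.
- seat_ring: The ring for the kit: plain hard black ring lying flat, outside diameter 50 mm, bore 32 mm, 22 mm high, 50 g. Origin: centre of its underside; z along its axis, up.
- big_ring: Look-alike, not for the kit: plain black ring lying flat, outside diameter 68 mm, bore 48 mm, 22 mm high. Origin: centre of its underside. Stays where it is.
- sleeve: The sleeve for the kit: plain straight black tube standing upright, outside diameter 26 mm, bore 16 mm, 40 mm high, 30 g. Origin: centre of its underside; z along its axis, up.
- flanged_sleeve: Look-alike, not for the kit: black tube standing upright, 26 mm outside diameter, 40 mm high, with a flange 46 mm in diameter and 6 mm thick round its foot. Origin: centre of its underside. Stays where it is.
- nut: The steel hex nut for the kit, lying flat: 30 mm across flats, about 34 mm across corners, 24 mm high, bore 16 mm, 80 g. Origin: centre of its underside; its x axis is square to one of its flats; z up.
- spanner: Open-ended spanner for the kit, lying flat, 120 mm long along x, 100 g: black handle 16 mm wide, 18 mm thick from x = -60 to +10 mm; steel neck 14 mm wide to +22; steel head 34 mm wide from +22 to +60, jaw open to +x; neck and head 10 mm thick. Underside flat. Origin: middle of its length, on the underside; grip across the handle there. x from handle to head, z up.
- pocket_ring: Grey insert, 144 (x) by 80 (y) by 12 mm, fixed in the low steel tray; in its middle the large round pocket, 62 mm in diameter, for the smaller ring. The four inserts lie two by two, all turned alike, in any arrangement; tray rim 20 mm above the bench. Origin: centre of its underside, 3 mm above the bench; z up. The white pocket floor is 4 mm above the origin, the insert's top 12 mm.
- pocket_sleeve: Grey insert, 144 (x) by 80 (y) by 12 mm, fixed in the low steel tray; in its middle the small round pocket, 38 mm in diameter, for the plain sleeve. Origin: centre of its underside, 3 mm above the bench; z up. The white pocket floor is 4 mm above the origin, the insert's top 12 mm.
- pocket_nut: Grey insert, 144 (x) by 80 (y) by 12 mm, fixed in the low steel tray; in its middle the six-sided pocket, 42 mm across flats (the nut fits at any turn), for the nut. Origin: centre of its underside, 3 mm above the bench; z up. The white pocket floor is 4 mm above the origin, the insert's top 12 mm.
- pocket_spanner: Grey insert, 144 (x) by 80 (y) by 12 mm, fixed in the low steel tray; the spanner's cut-out: slot 28 mm wide from x = -66 to +16 mm for the handle, then a bay 48 mm wide to +66 mm for the head. Home: spanner's origin over this origin, its x along this x. Origin: centre of its underside, 3 mm above the bench; z up. The white pocket floor is 4 mm above the origin, the insert's top 12 mm.

How it is judged:
By the outcome, as a careful person would: the job done as asked, in the order asked, and still so for the second after the job is handed in, with the robot touching nothing.
It also fails if it takes over 96 s, if anything falls off the work surface, if the arm or the gripper's body presses on something with over 40 N, if the wrist force passes 120 N, or if a joint passes its speed limit or range.

## Working session

There is one attempt and no reset: what is moved stays moved. The work goes in short steps, Python scripts to look and compute and a tool call to move; the robot and the scene stay as the last step left them, time stands still between calls to the robot, and variables do not carry over. Pictures are saved under pics/ and viewed, and the job is handed in when it is done.

Besides the shell and the picture viewer there is one more tool, called after "Request:" as name([rows], argument=value, ...), one row to a line, values as JSON. move_arm: Moves the arm, as the interface text tells. Its arguments: {"type":"object","properties":{"rows":{"type":"array"}},"required":["rows"]}

```bash
mkdir -p pics
cat > h.py <<'E'
import numpy as np, cv2, pickle
from plant import manip
def grab(n,tag):
    f=manip.grab_frame(n); pickle.dump(f,open(f'pics/{tag}.pkl','wb')); cv2.imwrite(f'pics/{tag}.png',f['color'][:,:,::-1]); return f
def load(tag): return pickle.load(open(f'pics/{tag}.pkl','rb'))
def ray(f,u,v,z):
    K,R,t=map(np.asarray,(f['intrinsics'],f['R'],f['t']))
    c=-R.T@t; d=R.T@np.linalg.inv(K)@np.array([u,v,1.]); return c+d*(z-c[2])/d[2]
def proj(f,X):
    K,R,t=map(np.asarray,(f['intrinsics'],f['R'],f['t'])); p=K@(R@np.asarray(X,float)+t); return p[:2]/p[2]
E
python3 - <<'E'
from h import *
for n in('scene','top','wrist'):
    f=grab(n,n+'0'); print(n,(-np.array(f['R']).T@f['t']).round(3),np.array(f['R']).round(2).tolist(),f['intrinsics'][0][0])
print(manip.state())
E
```

```text
scene [ 0.99  -0.459  0.747] [[0.71, 0.7, 0.0], [0.55, -0.55, -0.63], [-0.44, 0.45, -0.78]] 459.99479125288934
top [ 0.466 -0.023  0.924] [[0.02, -1.0, 0.02], [-0.99, -0.03, -0.12], [0.12, -0.02, -0.99]] 426.67728167310133
wrist [ 0.277 -0.566  0.373] [[0.32, -0.95, -0.0], [-0.9, -0.31, 0.31], [-0.29, -0.1, -0.95]] 309.3949776800645
{'time': 0.15, 'joint_pos': array([-1.35999850e+00,  5.32206846e-02,  1.61399170e+00,  9.02406152e-06,
        1.47600681e+00, -1.19008172e-01]), 'joint_vel': array([-0.00041339, -0.00200487, -0.00417996,  0.00207533, -0.00269953,
        0.00069806]), 'joint_efforts': array([ 3.30487092e-04, -3.94243097e+01, -3.70720625e+01, -1.18413413e-04,
        4.63641176e-03,  2.13474226e-05]), 'tool_pos': array([ 0.20230615, -0.59083049,  0.23032802]), 'tool_rot': array([-8.12622461e-04,  9.86434027e-01,  1.64156170e-01, -3.28252160e-05]), 'contact_force': array([-0.62772776,  1.37461741, -0.60072406]), 'ft_torque': array([-0.02850476, -0.01078902,  0.0175421 ]), 'gripper_width': 0.999714191913575}
```

View pics/top0.png

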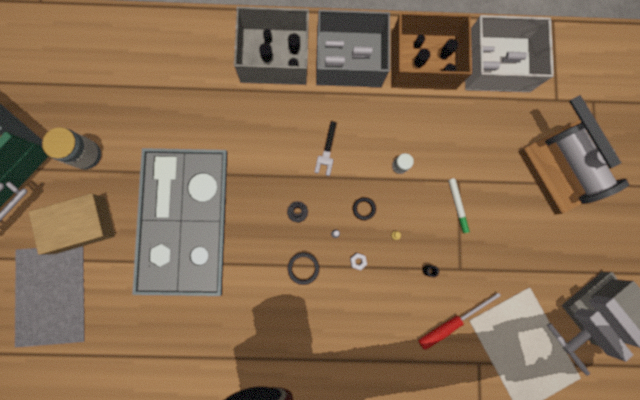

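View pics/scene0.png

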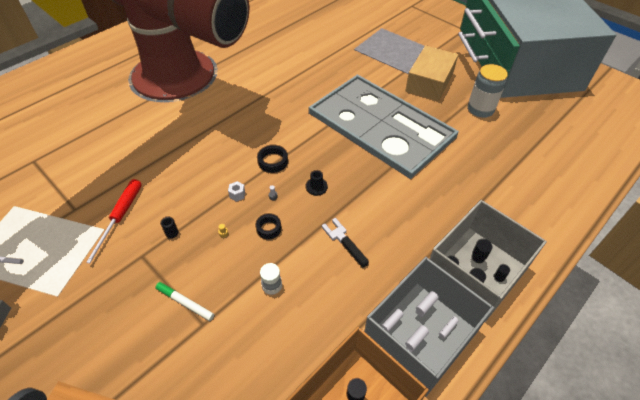

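View pics/wrist0.png

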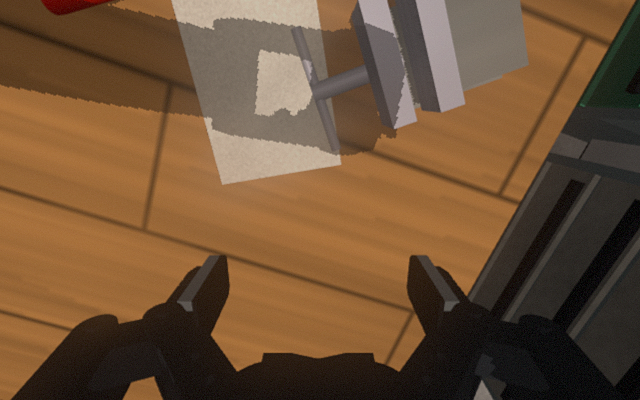

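The top view shows the ring at (364,208), plain sleeve at (430,270), nut at (358,261) and spanner at (327,150), with its head pointing to the lower left. The big ring is at (303,268) and the flanged sleeve at (298,212). The tray spans (135–227, 150–295), with the spanner pocket upper left, large round upper right, hex lower left and small round lower right.

```bash
cat > m.py <<'E'
from h import *
f=load('top0'); im=f['color']; g=im.astype(int)
def blob(mask,box,z,f=f,hull=True):
    x0,y0,x1,y1=box; m=np.zeros(mask.shape,np.uint8); m[y0:y1,x0:x1]=mask[y0:y1,x0:x1]
    cs,_=cv2.findContours(m,cv2.RETR_EXTERNAL,cv2.CHAIN_APPROX_NONE); c=max(cs,key=len); h=cv2.convexHull(c) if hull else c
    M=cv2.moments(h); u,v=M['m10']/M['m00'],M['m01']/M['m00']; p=ray(f,u,v,z)
    return (u,v),p,cv2.minAreaRect(h),M['m00'],c
if __name__=='__main__':
    hsv=cv2.cvtColor(im,cv2.COLOR_RGB2HSV)
    dark=(g.max(2)<75).astype(np.uint8)
    gray=((hsv[:,:,1]<60)&(hsv[:,:,2]>80)).astype(np.uint8)
    white=((g.min(2)>170)).astype(np.uint8)
    for n,m,b,z in [('ring',dark,(345,190,385,228),.011),('sleeve',dark,(415,255,450,285),.02),('big',dark,(280,245,325,290),.011),('fl',dark,(280,195,315,228),.01),('nut',gray,(345,248,375,275),.012),('handle',dark,(310,115,345,170),.009),('sphead',gray,(305,140,345,180),.005),
      ('pring',white,(180,165,225,210),.007),('psl',white,(185,240,215,270),.007),('pnut',white,(145,240,178,272),.007),('psp',white,(148,150,180,222),.007)]:
        c,p,r,a,_=blob(m,b,z); print(n,np.round(c,1),p.round(4),np.round(r[1],1),round(r[2]),a)
    v=np.hstack([cv2.resize(im[100:300,120:240],None,fx=3,fy=3,interpolation=2),cv2.resize(im[100:300,280:440],None,fx=3,fy=3,interpolation=2)])
    cv2.imwrite('pics/crop0.png',v[:,:800,::-1])
E
python3 m.py
```

```text
ring [363.7 208.3] [ 0.5581 -0.1553  0.011 ] [21.5 21.5] 63 367.5
sleeve [429.9 270. ] [ 0.4305 -0.2951  0.02  ] [16.2 11. ] 22 144.5
big [303.  267.6] [ 0.4289 -0.0279  0.011 ] [29.1 30.4] 27 709.5
fl [297.1 211.5] [ 0.5473 -0.0121  0.01  ] [18.3 18.6] 34 270.5
nut [358.2 261.1] [ 0.4452 -0.1445  0.012 ] [16. 16.] 90 210.0
handle [330.  136.1] [ 0.7159 -0.0797  0.009 ] [ 5.4 29.1] 13 146.5
sphead [324.  163.3] [ 0.6554 -0.0679  0.005 ] [15.9 24. ] 13 323.0
pring [202.5 187.1] [0.5951 0.1936 0.007 ] [26. 27.] 90 567.5
psl [199.2 255.4] [0.449  0.1922 0.007 ] [16.1 16.8] 18 213.0
pnut [160. 255.] [0.4478 0.2746 0.007 ] [20. 18.] 90 295.5
psp [164.  183.6] [0.6003 0.2764 0.007 ] [59. 21.] 90 1018.0
```

```bash
ls pics
```

```text
crop0.png
scene0.pkl
scene0.png
top0.pkl
top0.png
wrist0.pkl
wrist0.png
```

View pics/crop0.png

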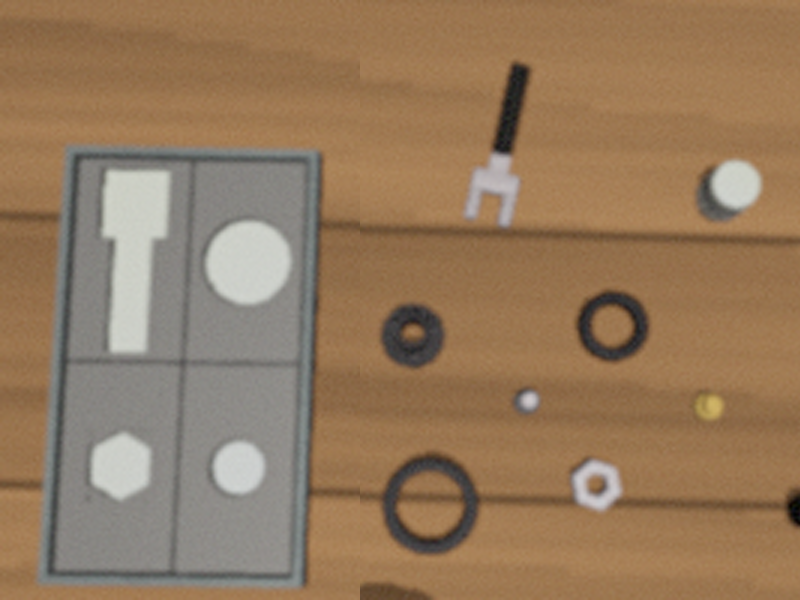

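```bash
cat > p.py <<'E'
# usage: p.py x y z yawdeg n jaw : suggest rows from current pose (tool down)
from h import *; import sys, json
def pose():
    s=manip.state(); w,x,y,z=s['tool_rot']
    from scipy.spatial.transform import Rotation as Ro
    R=Ro.from_quat([x,y,z,w]).as_matrix(); return s,np.array(s['tool_pos']),R
if __name__=='__main__':
    s,p,R=pose(); yaw=np.degrees(np.arctan2(R[1,0],R[0,0]))
    print('t',round(s['time'],2),'p',p.round(4),'yaw',round(yaw,2),'tilt',R[:2,2].round(4),'w',round(s['gripper_width'],3),'F',np.round(s['contact_force'],1))
    if len(sys.argv)>1:
        a=list(map(float,sys.argv[1:6])); n=int(a[4]); dy=(a[3]-yaw+180)%360-180
        if len(sys.argv)>6: dy=dy+float(sys.argv[6])*360
        d=(np.array(a[:3])-p)/n
        for i in range(n):
            t=np.radians(yaw+dy*i/n); c,q=np.cos(t),np.sin(t)
            print(json.dumps(dict(tx=round(c*d[0]+q*d[1],4),ty=round(q*d[0]-c*d[1],4),tz=round(-d[2],4),az=round(-dy/n,2))))
E
python3 p.py 0.558 -0.195 0.15 90 12
```

```text
t 0.15 p [ 0.2023 -0.5908  0.2303] yaw 18.9 tilt [-0.0003  0.0016] w 1.0 F [-0.6  1.4 -0.6]
{"tx": 0.0387, "ty": -0.0216, "tz": 0.0067, "az": -5.93}
{"tx": 0.0408, "ty": -0.0175, "tz": 0.0067, "az": -5.93}
{"tx": 0.0423, "ty": -0.0132, "tz": 0.0067, "az": -5.93}
{"tx": 0.0435, "ty": -0.0088, "tz": 0.0067, "az": -5.93}
{"tx": 0.0441, "ty": -0.0042, "tz": 0.0067, "az": -5.93}
{"tx": 0.0443, "ty": 0.0004, "tz": 0.0067, "az": -5.93}
{"tx": 0.0441, "ty": 0.0049, "tz": 0.0067, "az": -5.93}
{"tx": 0.0433, "ty": 0.0095, "tz": 0.0067, "az": -5.93}
{"tx": 0.0421, "ty": 0.0139, "tz": 0.0067, "az": -5.93}
{"tx": 0.0405, "ty": 0.0182, "tz": 0.0067, "az": -5.93}
{"tx": 0.0384, "ty": 0.0222, "tz": 0.0067, "az": -5.93}
{"tx": 0.0359, "ty": 0.0261, "tz": 0.0067, "az": -5.93}
```

Request:
move_arm([
  {"tx": 0.039,"ty": -0.022,"tz": 0.007,"az": -6,"jaw": 0},
  {"tx": 0.041,"ty": -0.018,"tz": 0.007,"az": -6,"jaw": 0},
  {"tx": 0.042,"ty": -0.013,"tz": 0.007,"az": -6,"jaw": 0},
  {"tx": 0.043,"ty": -0.009,"tz": 0.007,"az": -6,"jaw": 0},
  {"tx": 0.044,"ty": -0.004,"tz": 0.007,"az": -6,"jaw": 0},
  {"tx": 0.044,"ty": 0,"tz": 0.007,"az": -6,"jaw": 0},
  {"tx": 0.044,"ty": 0.005,"tz": 0.007,"az": -6,"jaw": 0},
  {"tx": 0.043,"ty": 0.009,"tz": 0.007,"az": -6,"jaw": 0},
  {"tx": 0.042,"ty": 0.014,"tz": 0.007,"az": -6,"jaw": 0},
  {"tx": 0.04,"ty": 0.018,"tz": 0.007,"az": -6,"jaw": 0},
  {"tx": 0.038,"ty": 0.022,"tz": 0.007,"az": -6,"jaw": 0},
  {"tx": 0.036,"ty": 0.026,"tz": 0.007,"az": -6,"jaw": 0},
])

```text
schema error: expected keys tx, ty, tz, ax, ay, az, jaw
```

```bash
python3 p.py 0.558 -0.195 0.15 90 2; python3 -c "
from h import *; grab('wrist','w1')"
```

```text
t 0.15 p [ 0.2023 -0.5908  0.2303] yaw 18.9 tilt [-0.0003  0.0016] w 1.0 F [-0.6  1.4 -0.6]
{"tx": 0.2324, "ty": -0.1297, "tz": 0.0402, "az": -35.55}
{"tx": 0.2644, "ty": 0.0296, "tz": 0.0402, "az": -35.55}
```

View pics/w1.png

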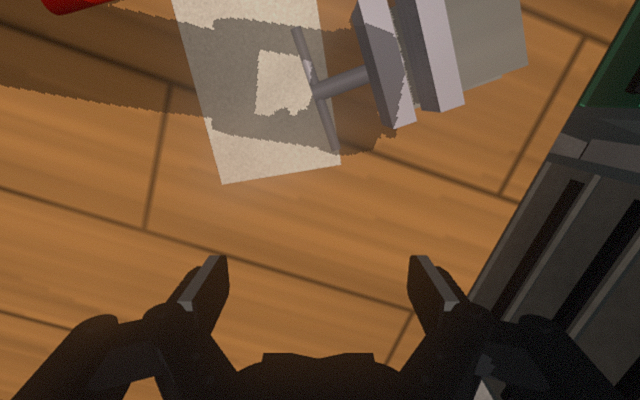

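The rows were refused because every key is required, so the arm has not moved and this picture is unchanged: fingers at the bottom, paper at the top. I'll resend with all the keys.

Request:
move_arm([
  {"tx": 0.039,"ty": -0.022,"tz": 0.007,"ax": 0,"ay": 0,"az": -6,"jaw": 0},
  {"tx": 0.041,"ty": -0.018,"tz": 0.007,"ax": 0,"ay": 0,"az": -6,"jaw": 0},
  {"tx": 0.042,"ty": -0.013,"tz": 0.007,"ax": 0,"ay": 0,"az": -6,"jaw": 0},
  {"tx": 0.043,"ty": -0.009,"tz": 0.007,"ax": 0,"ay": 0,"az": -6,"jaw": 0},
  {"tx": 0.044,"ty": -0.004,"tz": 0.007,"ax": 0,"ay": 0,"az": -6,"jaw": 0},
  {"tx": 0.044,"ty": 0,"tz": 0.007,"ax": 0,"ay": 0,"az": -6,"jaw": 0},
  {"tx": 0.044,"ty": 0.005,"tz": 0.007,"ax": 0,"ay": 0,"az": -6,"jaw": 0},
  {"tx": 0.043,"ty": 0.009,"tz": 0.007,"ax": 0,"ay": 0,"az": -6,"jaw": 0},
  {"tx": 0.042,"ty": 0.014,"tz": 0.007,"ax": 0,"ay": 0,"az": -6,"jaw": 0},
  {"tx": 0.04,"ty": 0.018,"tz": 0.007,"ax": 0,"ay": 0,"az": -6,"jaw": 0},
  {"tx": 0.038,"ty": 0.022,"tz": 0.007,"ax": 0,"ay": 0,"az": -6,"jaw": 0},
  {"tx": 0.036,"ty": 0.026,"tz": 0.007,"ax": 0,"ay": 0,"az": -6,"jaw": 0},
])

```text
time: 1.4
tool_pos: [0.5536, -0.1753, 0.1426]
tool_rot: [0.001, 0.687, 0.727, -0.001]
contact_force: [0.2, -0.3, 0.0]
gripper_width: 1.002
```

```bash
python3 p.py 0.558 -0.195 0.15 90 3; python3 -c "
from h import *; grab('wrist','w2')"
```

```text
t 1.4 p [ 0.5536 -0.1753  0.1426] yaw 93.23 tilt [ 0.001  -0.0024] w 1.002 F [ 0.2 -0.3  0. ]
{"tx": -0.0066, "ty": 0.0011, "tz": -0.0025, "az": 1.08}
{"tx": -0.0066, "ty": 0.0012, "tz": -0.0025, "az": 1.08}
{"tx": -0.0066, "ty": 0.0013, "tz": -0.0025, "az": 1.08}
```

View pics/w2.png

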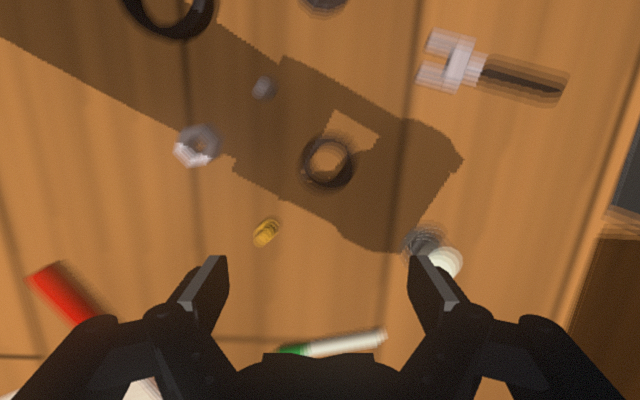

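The view is blurred by motion, with the ring in the middle at (328,163), the nut at (198,145) and the spanner upper right. I'll settle the arm, take a sharp frame and measure.

Request:
move_arm([
  {"tx": -0.007,"ty": 0.001,"tz": -0.003,"ax": 0,"ay": 0,"az": 1.1,"jaw": 0},
  {"tx": -0.006,"ty": 0.001,"tz": -0.003,"ax": 0,"ay": 0,"az": 1.1,"jaw": 0},
  {"tx": -0.006,"ty": 0.001,"tz": -0.002,"ax": 0,"ay": 0,"az": 1.0,"jaw": 0},
  {"tx": 0,"ty": 0,"tz": 0,"ax": 0,"ay": 0,"az": 0,"jaw": 0},
])

```text
time: 1.85
tool_pos: [0.5601, -0.1896, 0.1491]
tool_rot: [-0.001, 0.705, 0.709, 0.001]
contact_force: [-0.8, 0.9, -0.5]
gripper_width: 0.999
```

```bash
python3 p.py; python3 -c "
from h import *; grab('wrist','w3')"
```

```text
t 1.85 p [ 0.5601 -0.1896  0.1491] yaw 90.28 tilt [0.0004 0.0023] w 0.999 F [-0.8  0.9 -0.5]
```

View pics/w3.png

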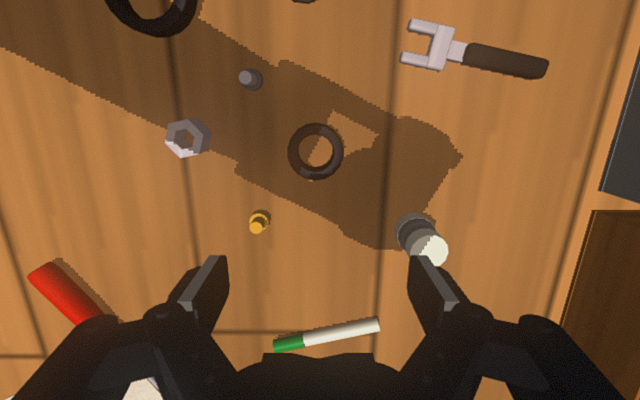

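The frame is now sharp: ring at (315,152), nut at (187,139), and spanner with its head at (430,45) and handle end at (547,68).

```bash
cat > m2.py <<'E'
from h import *; from m import blob
f=load('w3'); im=f['color']; g=im.astype(int); hsv=cv2.cvtColor(im,cv2.COLOR_RGB2HSV)
sat=((hsv[:,:,1]<110)).astype(np.uint8)
b=lambda m,box,z:blob(m,box,z,f=f)
for n,m,box,z in [('ring',sat,(280,110,355,190),.011),('nut',sat,(155,105,220,170),.012),('span',sat,(390,5,565,95),.005)]:
    c,p,r,a,ct=b(m,box,z); print(n,np.round(c,1),p.round(4),np.round(r[0]+r[1],1),round(r[2],1),a)
    if n=='nut': 
        q=cv2.approxPolyDP(cv2.convexHull(ct),3,True)[:,0]; print(q.tolist()); print([ray(f,*x,.024)[:2].round(4).tolist() for x in q])
h=(sat>0)&(g.max(2)<75); m=h.astype(np.uint8)
c,p,r,a,ct=b(m,(440,5,565,95),.009); print('handle',c,p.round(4),r)
bx=cv2.boxPoints(r); print([ray(f,*x,.009)[:2].round(4).tolist() for x in bx])
st=((hsv[:,:,1]<60)&(g.max(2)>100)).astype(np.uint8)
c,p,r,a,ct=b(st,(390,5,500,95),.01); print('head',c,p.round(4),r); bx=cv2.boxPoints(r); print([ray(f,*x,.01)[:2].round(4).tolist() for x in bx])
v=im[0:180,150:560].copy(); mm=sat[0:180,150:560]; v2=v.copy(); v2[mm>0]=(255,0,255)
cv2.imwrite('pics/c3.png',cv2.resize(np.vstack([v,v2]),None,fx=1.6,fy=1.6)[:,:,::-1])
E
python3 m2.py
```

```text
ring [322.4 154.7] [ 0.5646 -0.1598  0.011 ] [324.3 156.4  32.2  53.2] 26.6 1345.0
nut [187.6 137.2] [ 0.444  -0.1447  0.012 ] [187.9 137.3  37.3  47.7] 77.0 1416.5
[[198, 118], [211, 131], [208, 148], [180, 158], [165, 144], [168, 123]]
[[0.4596, -0.1273], [0.4694, -0.1379], [0.4654, -0.1523], [0.4401, -0.1612], [0.4288, -0.1491], [0.4338, -0.1315]]
span [488.9  56.2] [ 0.7051 -0.076   0.005 ] [491.6  56.6  48.4  18.6] 11.3 738.0
handle (503.8792156862745, 59.288627450980385) [ 0.7161 -0.0788  0.009 ] ((503.8976135253906, 60.370304107666016), (22.66720199584961, 12.560433387756348), 6.709836959838867)
[[0.7069, -0.0835], [0.7064, -0.0739], [0.7256, -0.0758], [0.7263, -0.0855]]
head (432.28842454394686, 45.26812603648424) [ 0.6544 -0.0686  0.01  ] ((434.674072265625, 46.078643798828125), (62.51094436645508, 45.721431732177734), 12.994616508483887)
[[0.628, -0.081], [0.6335, -0.0479], [0.6841, -0.0578], [0.6806, -0.0917]]
```

View pics/c3.png

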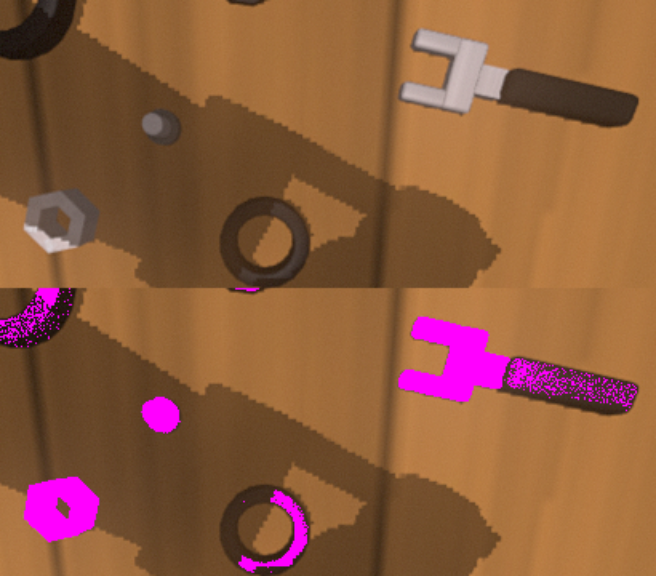

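```bash
cat > m3.py <<'E'
from h import *; from m import blob
f=load('w3'); im=f['color']; g=im.astype(int)
for th in (70,80):
    m=(g[:,:,0]<th).astype(np.uint8)
    for n,box,z in [('ring',(280,110,355,190),.011),('handle',(462,35,565,90),.009)]:
        c,p,r,a,ct=blob(m,box,z,f=f); print(n,np.round(c,1),p.round(4),np.round(r[0]+r[1],1),round(r[2],1),a)
    bx=cv2.boxPoints(r); print([ray(f,*x,.009)[:2].round(4).tolist() for x in bx])
E
python3 m3.py; python3 p.py .5582 -.155 .06 90 4
```

```text
ring [315.1 151.2] [ 0.5579 -0.1566  0.011 ] [315. 151.  56.  54.] 90.0 2417.5
handle [512.7  63.4] [ 0.7241 -0.082   0.009 ] [511.1  63.   72.   22.8] 12.5 1428.5
[[0.6914, -0.0844], [0.6928, -0.0674], [0.7538, -0.0789], [0.7536, -0.0964]]
ring [314.9 151.3] [ 0.5577 -0.1567  0.011 ] [314.5 151.5  57.   55. ] 90.0 2489.0
handle [504.5  61.3] [ 0.7169 -0.0804  0.009 ] [505.2  61.6  84.4  23.3] 12.8 1859.5
[[0.681, -0.0824], [0.6827, -0.0651], [0.754, -0.0788], [0.7537, -0.0968]]
t 1.9 p [ 0.56   -0.1894  0.149 ] yaw 90.3 tilt [0.0002 0.0025] w 0.998 F [-0.1 -0.7  0.4]
{"tx": 0.0086, "ty": -0.0004, "tz": 0.0223, "az": 0.07}
{"tx": 0.0086, "ty": -0.0004, "tz": 0.0223, "az": 0.07}
{"tx": 0.0086, "ty": -0.0004, "tz": 0.0223, "az": 0.07}
{"tx": 0.0086, "ty": -0.0004, "tz": 0.0223, "az": 0.07}
```

Request:
move_arm([
  {"tx": 0.012,"ty": -0.001,"tz": 0.02,"ax": 0,"ay": 0,"az": 0.3,"jaw": 0},
  {"tx": 0.012,"ty": -0.001,"tz": 0.03,"ax": 0,"ay": 0,"az": 0,"jaw": 0},
  {"tx": 0.009,"ty": 0,"tz": 0.03,"ax": 0,"ay": 0,"az": 0,"jaw": 0},
  {"tx": 0,"ty": 0,"tz": 0.02,"ax": 0,"ay": 0,"az": 0,"jaw": 0},
  {"tx": 0,"ty": 0,"tz": 0,"ax": 0,"ay": 0,"az": 0,"jaw": 0},
])

```text
time: 2.4
tool_pos: [0.558, -0.1614, 0.0497]
tool_rot: [0.002, 0.711, 0.703, 0.002]
contact_force: [-0.0, -0.2, -0.3]
gripper_width: 0.998
```

```bash
python3 p.py .558 -.156 .009 90 2
```

```text
t 2.4 p [ 0.558  -0.1614  0.0497] yaw 89.38 tilt [ 0.0064 -0.0006] w 0.998 F [-0.  -0.2 -0.3]
{"tx": 0.0027, "ty": -0.0, "tz": 0.0203, "az": -0.31}
{"tx": 0.0027, "ty": -0.0, "tz": 0.0203, "az": -0.31}
```

Request:
move_arm([
  {"tx": 0.003,"ty": 0,"tz": 0.02,"ax": 0.3,"ay": 0,"az": -0.5,"jaw": 0},
  {"tx": 0.002,"ty": 0,"tz": 0.018,"ax": 0,"ay": 0,"az": 0,"jaw": 0},
  {"tx": 0,"ty": 0,"tz": 0.002,"ax": 0,"ay": 0,"az": 0,"jaw": 0},
  {"tx": 0,"ty": 0,"tz": 0,"ax": 0,"ay": 0,"az": 0,"jaw": 0},
])

```text
time: 2.8
tool_pos: [0.56, -0.1603, 0.0136]
tool_rot: [0.003, 0.709, 0.705, 0.001]
contact_force: [-0.3, -0.0, 0.2]
gripper_width: 1.0
```

```bash
python3 p.py .558 -.156 .009 90 1
```

```text
t 2.8 p [ 0.56   -0.1603  0.0136] yaw 89.62 tilt [ 0.0065 -0.003 ] w 1.0 F [-0.3 -0.   0.2]
{"tx": 0.0043, "ty": -0.0021, "tz": 0.0046, "az": -0.38}
```

Request:
move_arm([
  {"tx": 0.004,"ty": -0.002,"tz": 0.005,"ax": 0.4,"ay": 0,"az": -0.4,"jaw": 0},
  {"tx": 0.001,"ty": 0,"tz": 0.001,"ax": 0,"ay": 0,"az": 0,"jaw": 60},
  {"tx": 0,"ty": 0,"tz": 0,"ax": 0,"ay": 0,"az": 0,"jaw": 255},
  {"tx": 0,"ty": 0,"tz": 0,"ax": 0,"ay": 0,"az": 0,"jaw": 255},
  {"tx": 0,"ty": 0,"tz": 0,"ax": 0,"ay": 0,"az": 0,"jaw": 255},
  {"tx": 0,"ty": 0,"tz": 0,"ax": 0,"ay": 0,"az": 0,"jaw": 255},
  {"tx": 0,"ty": 0,"tz": 0,"ax": 0,"ay": 0,"az": 0,"jaw": 255},
])

```text
time: 3.5
tool_pos: [0.5612, -0.157, 0.0132]
tool_rot: [0.005, 0.707, 0.707, 0.0]
contact_force: [-0.3, -0.6, -1.0]
gripper_width: 0.546
```

```bash
python3 p.py; python3 -c "
from h import *; grab('wrist','w4')"
```

```text
t 3.5 p [ 0.5612 -0.157   0.0132] yaw 89.99 tilt [ 0.0065 -0.0063] w 0.546 F [-0.3 -0.6 -1. ]
```

View pics/w4.png

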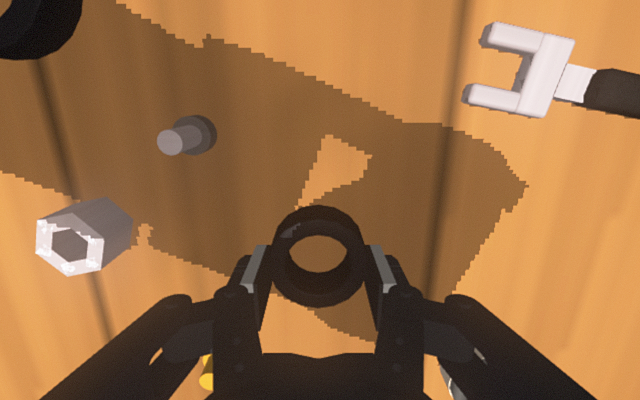

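Request:
move_arm([
  {"tx": 0,"ty": 0,"tz": -0.01,"ax": 0,"ay": 0,"az": 0,"jaw": 255},
  {"tx": 0,"ty": 0,"tz": -0.03,"ax": 0,"ay": 0,"az": 0,"jaw": 255},
  {"tx": 0,"ty": 0,"tz": -0.04,"ax": 0,"ay": 0,"az": 0,"jaw": 255},
  {"tx": 0,"ty": 0,"tz": 0,"ax": 0,"ay": 0,"az": 0,"jaw": 255},
])

```text
time: 3.95
tool_pos: [0.5593, -0.1559, 0.0952]
tool_rot: [0.002, 0.707, 0.707, -0.001]
contact_force: [0.6, -0.0, 1.1]
gripper_width: 0.55
```

```bash
python3 -c "
from h import *; grab('wrist','w5')";python3 p.py .595 .194 .1 90 9
```

```text
t 4.0 p [ 0.5576 -0.1552  0.0923] yaw 89.99 tilt [-0.0019 -0.0028] w 0.547 F [-0.3  0.6 -0.6]
{"tx": 0.0388, "ty": 0.0042, "tz": -0.0009, "az": -0.0}
{"tx": 0.0388, "ty": 0.0042, "tz": -0.0009, "az": -0.0}
{"tx": 0.0388, "ty": 0.0042, "tz": -0.0009, "az": -0.0}
{"tx": 0.0388, "ty": 0.0042, "tz": -0.0009, "az": -0.0}
{"tx": 0.0388, "ty": 0.0042, "tz": -0.0009, "az": -0.0}
{"tx": 0.0388, "ty": 0.0042, "tz": -0.0009, "az": -0.0}
{"tx": 0.0388, "ty": 0.0042, "tz": -0.0009, "az": -0.0}
{"tx": 0.0388, "ty": 0.0042, "tz": -0.0009, "az": -0.0}
{"tx": 0.0388, "ty": 0.0042, "tz": -0.0009, "az": -0.0}
```

View pics/w5.png

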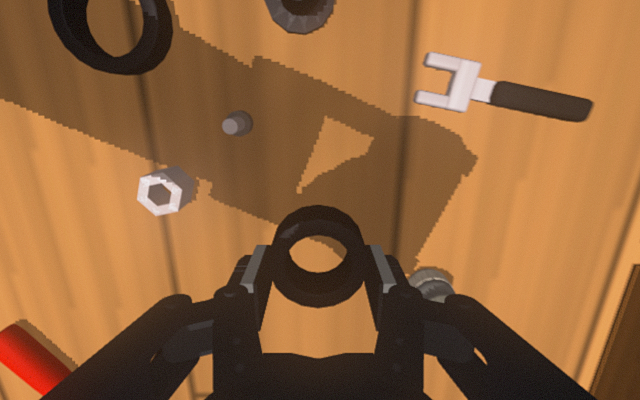

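The ring is held level between the pads, centred at (318,255). I'll carry it over to the tray.

Request:
move_arm([
  {"tx": 0.03,"ty": 0.004,"tz": -0.003,"ax": 0,"ay": 0,"az": 0,"jaw": 255},
  {"tx": 0.04,"ty": 0.004,"tz": 0,"ax": 0,"ay": 0,"az": 0,"jaw": 255},
  {"tx": 0.04,"ty": 0.004,"tz": 0,"ax": 0,"ay": 0,"az": 0,"jaw": 255},
  {"tx": 0.04,"ty": 0.004,"tz": 0,"ax": 0,"ay": 0,"az": 0,"jaw": 255},
  {"tx": 0.04,"ty": 0.004,"tz": 0,"ax": 0,"ay": 0,"az": 0,"jaw": 255},
  {"tx": 0.04,"ty": 0.004,"tz": 0,"ax": 0,"ay": 0,"az": 0,"jaw": 255},
  {"tx": 0.04,"ty": 0.004,"tz": 0,"ax": 0,"ay": 0,"az": 0,"jaw": 255},
  {"tx": 0.03,"ty": 0.004,"tz": 0,"ax": 0,"ay": 0,"az": 0,"jaw": 255},
  {"tx": 0.01,"ty": 0.004,"tz": 0,"ax": 0,"ay": 0,"az": 0,"jaw": 255},
  {"tx": 0,"ty": 0,"tz": 0,"ax": 0,"ay": 0,"az": 0,"jaw": 255},
  {"tx": 0,"ty": 0,"tz": 0,"ax": 0,"ay": 0,"az": 0,"jaw": 255},
])

```text
time: 5.1
tool_pos: [0.5878, 0.1643, 0.0838]
tool_rot: [-0.005, 0.708, 0.706, -0.008]
contact_force: [-0.6, -0.3, -0.6]
gripper_width: 0.547
```

```bash
python3 -c "
from h import *; grab('wrist','w6')";python3 p.py .595 .194 .1 90 1
```

```text
t 5.15 p [0.5878 0.1639 0.0838] yaw 89.75 tilt [-0.0189 -0.0047] w 0.548 F [-0.5  0.1 -2.1]
{"tx": 0.0301, "ty": 0.0071, "tz": -0.0162, "az": -0.25}
```

View pics/w6.png

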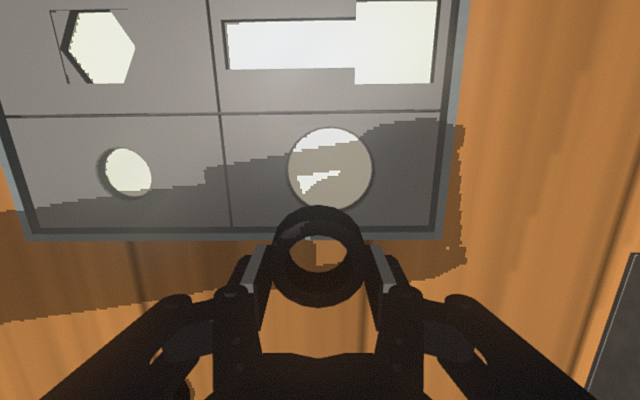

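The tray view shows the large pocket at (330,168), the small round one at (127,172), the hex at (100,47) and the spanner slot at (225–438, 3–85). The ring is still held level.

Run:
```python
from h import *
f=load('w6')
for u,v,z in [(288,168,.015),(372,168,.015),(330,127,.015),(330,210,.015),(318,255,.085)]: print(u,v,ray(f,u,v,z).round(4))
print('pred center',proj(f,[.595,.194,.015]),proj(f,[.595,.194,.007]), proj(f,[.449,.192,.015]))
# ring in hand: upper face outline center
g=f['color'].astype(int); m=(g[:,:,0]<60).astype(np.uint8)
# slot corners
for u,v in [(227,24),(354,20),(229,69),(354,69),(434,3),(433,82)]: print('slot',ray(f,u,v,.015).round(4))
```

```text
288 168 [0.5662 0.196  0.015 ]
372 168 [0.6245 0.1961 0.015 ]
330 127 [0.5952 0.2239 0.015 ]
330 210 [0.5957 0.165  0.015 ]
318 255 [0.5883 0.1663 0.085 ]
pred center [329.34116662 170.89458453] [329.16016639 168.38871387] [122.90158294 173.36621423]
slot [0.5319 0.2854 0.015 ]
slot [0.6091 0.287  0.015 ]
slot [0.5308 0.26   0.015 ]
slot [0.61   0.2596 0.015 ]
slot [0.656  0.2956 0.015 ]
slot [0.6603 0.2518 0.015 ]
```

Request:
move_arm([
  {"tx": 0.015,"ty": 0.005,"tz": 0.005,"ax": -0.7,"ay": 0.2,"az": 0,"jaw": 255},
  {"tx": 0.015,"ty": 0.003,"tz": 0.01,"ax": -0.7,"ay": 0.2,"az": 0,"jaw": 255},
  {"tx": 0.001,"ty": 0,"tz": 0.01,"ax": -0.2,"ay": 0,"az": 0,"jaw": 255},
  {"tx": 0,"ty": 0,"tz": 0,"ax": 0,"ay": 0,"az": 0,"jaw": 255},
])

```text
time: 5.55
tool_pos: [0.5965, 0.1941, 0.0559]
tool_rot: [0.003, 0.71, 0.704, 0.005]
contact_force: [-1.0, 0.0, -0.3]
gripper_width: 0.551
```

```bash
python3 p.py .595 .193 .022 90 2; python3 p.py .595 .193 .022 90 2|head -1
```

```text
t 5.55 p [0.5965 0.1941 0.0559] yaw 89.47 tilt [0.0106 0.0023] w 0.551 F [-1.   0.  -0.3]
{"tx": -0.0005, "ty": -0.0007, "tz": 0.0169, "az": -0.27}
{"tx": -0.0005, "ty": -0.0007, "tz": 0.0169, "az": -0.27}
t 5.55 p [0.5965 0.1941 0.0559] yaw 89.47 tilt [0.0106 0.0023] w 0.551 F [-1.   0.  -0.3]
```

Request:
move_arm([
  {"tx": -0.001,"ty": -0.001,"tz": 0.015,"ax": 0.4,"ay": 0,"az": -0.3,"jaw": 255},
  {"tx": 0,"ty": 0,"tz": 0.014,"ax": 0,"ay": 0,"az": 0,"jaw": 255},
  {"tx": 0,"ty": 0,"tz": 0,"ax": 0,"ay": 0,"az": 0,"jaw": 255},
])

```text
time: 5.85
tool_pos: [0.5949, 0.1926, 0.0235]
tool_rot: [-0.0, 0.708, 0.706, 0.001]
contact_force: [-0.7, -0.4, -0.0]
gripper_width: 0.549
```

```bash
python3 p.py .595 .193 .021 90 1; python3 -c "
from h import *; grab('wrist','w7')"
```

```text
t 5.85 p [0.5949 0.1926 0.0235] yaw 89.79 tilt [0.0016 0.0017] w 0.549 F [-0.7 -0.4 -0. ]
{"tx": 0.0004, "ty": 0.0001, "tz": 0.0025, "az": -0.21}
```

View pics/w7.png

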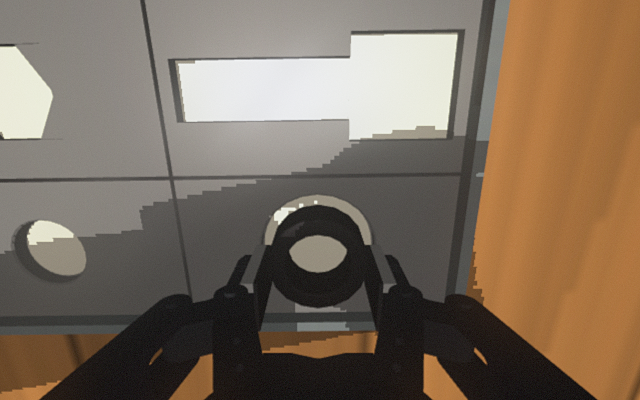

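The ring sits over the pocket, with the pocket's edge visible evenly around its front arc at (265–372, 197–245). I'll lower it the last millimetres and release with a small opening.

Request:
move_arm([
  {"tx": 0,"ty": 0,"tz": 0.003,"ax": 0,"ay": 0,"az": 0,"jaw": 255},
  {"tx": 0,"ty": 0,"tz": 0.001,"ax": 0,"ay": 0,"az": 0,"jaw": 255},
  {"tx": 0,"ty": 0,"tz": 0,"ax": 0,"ay": 0,"az": 0,"jaw": 70},
  {"tx": 0,"ty": 0,"tz": 0,"ax": 0,"ay": 0,"az": 0,"jaw": 70},
  {"tx": 0,"ty": 0,"tz": 0,"ax": 0,"ay": 0,"az": 0,"jaw": 70},
  {"tx": 0,"ty": 0,"tz": 0,"ax": 0,"ay": 0,"az": 0,"jaw": 70},
])

```text
time: 6.5
tool_pos: [0.5975, 0.1927, 0.0225]
tool_rot: [0.002, 0.709, 0.706, 0.003]
contact_force: [-0.2, 0.6, -0.8]
gripper_width: 0.725
```

```bash
python3 p.py; python3 -c "
from h import *; grab('wrist','w8')"
```

```text
t 6.5 p [0.5975 0.1927 0.0225] yaw 89.75 tilt [0.0071 0.0027] w 0.725 F [-0.2  0.6 -0.8]
```

View pics/w8.png

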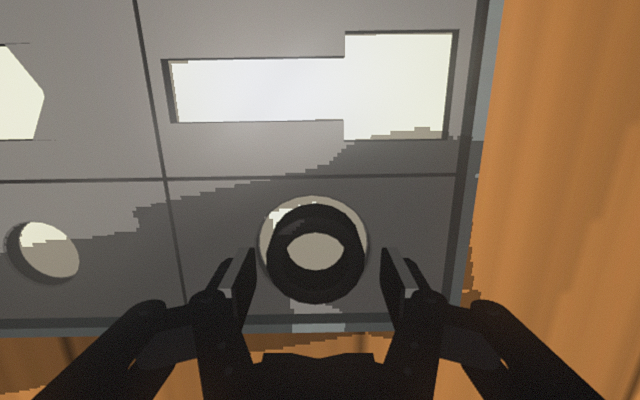

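Released, and the ring is in the pocket. I'll lift and travel to the sleeve.

Request:
move_arm([
  {"tx": 0,"ty": 0,"tz": -0.02,"ax": 0,"ay": 0,"az": 0,"jaw": 70},
  {"tx": 0,"ty": 0,"tz": -0.035,"ax": 0.2,"ay": 0,"az": 0,"jaw": 40},
  {"tx": -0.02,"ty": 0,"tz": -0.03,"ax": 0.2,"ay": 0,"az": 0,"jaw": 0},
  {"tx": -0.035,"ty": -0.015,"tz": 0,"ax": 0,"ay": 0,"az": 0,"jaw": 0},
  {"tx": -0.044,"ty": -0.015,"tz": 0,"ax": 0,"ay": 0,"az": 0,"jaw": 0},
  {"tx": -0.044,"ty": -0.015,"tz": 0,"ax": 0,"ay": 0,"az": 0,"jaw": 0},
  {"tx": -0.044,"ty": -0.015,"tz": 0,"ax": 0,"ay": 0,"az": 0,"jaw": 0},
  {"tx": -0.044,"ty": -0.015,"tz": 0,"ax": 0,"ay": 0,"az": 0,"jaw": 0},
  {"tx": -0.044,"ty": -0.015,"tz": 0,"ax": 0,"ay": 0,"az": 0,"jaw": 0},
  {"tx": -0.044,"ty": -0.015,"tz": 0,"ax": 0,"ay": 0,"az": 0,"jaw": 0},
  {"tx": -0.044,"ty": -0.015,"tz": 0,"ax": 0,"ay": 0,"az": 0,"jaw": 0},
])

```text
time: 7.65
tool_pos: [0.476, -0.1783, 0.1143]
tool_rot: [0.004, 0.704, 0.71, 0.004]
contact_force: [1.5, -0.2, 0.2]
gripper_width: 1.002
```

```bash
python3 p.py .4305 -.335 .13 90 4; python3 -c "
from h import *; grab('top','t9')"
```

```text
t 7.65 p [ 0.476  -0.1783  0.1143] yaw 90.44 tilt [0.0108 0.0003] w 1.002 F [ 1.5 -0.2  0.2]
{"tx": -0.0391, "ty": -0.0117, "tz": -0.0039, "az": 0.11}
{"tx": -0.0391, "ty": -0.0116, "tz": -0.0039, "az": 0.11}
{"tx": -0.0391, "ty": -0.0115, "tz": -0.0039, "az": 0.11}
{"tx": -0.0391, "ty": -0.0115, "tz": -0.0039, "az": 0.11}
```

View pics/t9.png

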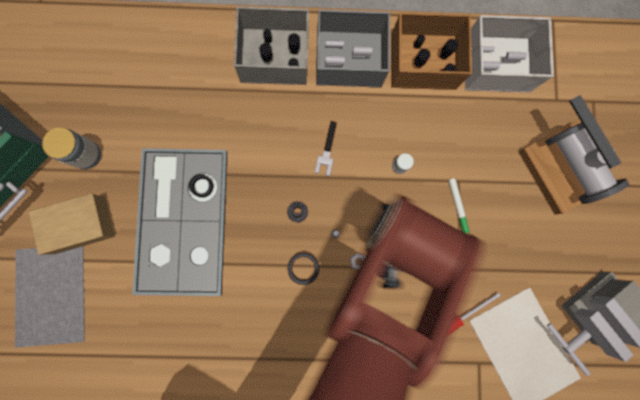

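The small ring is seated in its pocket at (202,187). Next is the sleeve, so I'll hover behind it for a wrist view.

Request:
move_arm([
  {"tx": -0.039,"ty": -0.013,"tz": -0.005,"ax": 0.3,"ay": 0,"az": 0,"jaw": 0},
  {"tx": -0.039,"ty": -0.013,"tz": -0.005,"ax": 0.3,"ay": 0,"az": 0,"jaw": 0},
  {"tx": -0.039,"ty": -0.012,"tz": -0.005,"ax": 0,"ay": 0,"az": 0,"jaw": 0},
  {"tx": -0.025,"ty": -0.006,"tz": 0,"ax": 0,"ay": 0,"az": 0,"jaw": 0},
  {"tx": 0,"ty": 0,"tz": 0,"ax": 0,"ay": 0,"az": 0,"jaw": 0},
  {"tx": 0,"ty": 0,"tz": 0,"ax": 0,"ay": 0,"az": 0,"jaw": 0},
])

```text
time: 8.3
tool_pos: [0.4277, -0.3341, 0.1325]
tool_rot: [0.003, 0.708, 0.706, -0.002]
contact_force: [1.3, -0.6, 0.3]
gripper_width: 0.996
```

```bash
python3 -c "
from h import *; grab('wrist','w10')"
cat > m4.py <<'E'
from h import *; from m import blob
f=load('w10'); g=f['color'].astype(int)
print('pred',proj(f,[.4305,-.2951,.02]))
u,v=map(int,proj(f,[.4305,-.2951,.02]))
for th in (60,75):
    m=(g.max(2)<th).astype(np.uint8)
    c,p,r,a,ct=blob(m,(max(u-45,0),max(v-50,0),u+45,v+50),.02,f=f); print(np.round(c,1),p.round(4),np.round(r[0]+r[1],1),a)
E
python3 m4.py;  python3 p.py .4305 -.295 .05 90 4
```

```text
pred [320.47340538 147.51975272]
[322.3 156.7] [ 0.432  -0.3027  0.02  ] [322.3 157.4   9.7  21. ] 146.0
[320.1 157.8] [ 0.4302 -0.3036  0.02  ] [317.6 162.6  31.6  63.7] 1331.0
t 8.35 p [ 0.4278 -0.3339  0.1324] yaw 89.85 tilt [ 0.0014 -0.0073] w 1.0 F [-1.   0.4  0.3]
{"tx": 0.0097, "ty": 0.0007, "tz": 0.0206, "az": -0.04}
{"tx": 0.0097, "ty": 0.0007, "tz": 0.0206, "az": -0.04}
{"tx": 0.0097, "ty": 0.0007, "tz": 0.0206, "az": -0.04}
{"tx": 0.0097, "ty": 0.0007, "tz": 0.0206, "az": -0.04}
```

View pics/w10.png

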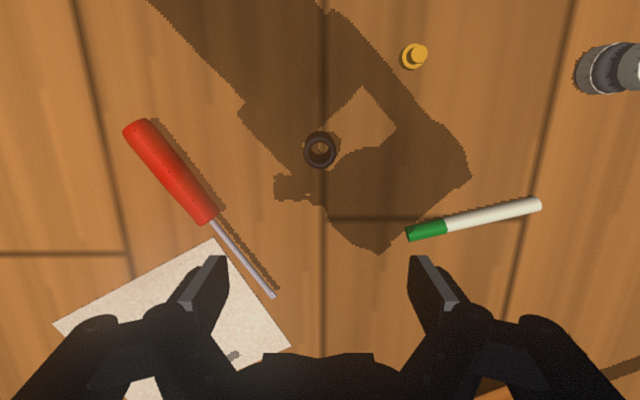

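The plain sleeve is at (320,150), within 2 px of the prediction, and the marker and screwdriver are clear of the fingers. I'll descend.

Request:
move_arm([
  {"tx": 0.012,"ty": 0.001,"tz": 0.02,"ax": 0,"ay": 0.3,"az": 0,"jaw": 0},
  {"tx": 0.013,"ty": 0.001,"tz": 0.03,"ax": 0,"ay": 0.1,"az": 0,"jaw": 0},
  {"tx": 0.012,"ty": 0.001,"tz": 0.025,"ax": 0,"ay": 0,"az": 0,"jaw": 0},
  {"tx": 0.001,"ty": 0,"tz": 0,"ax": 0,"ay": 0,"az": 0,"jaw": 0},
])

```text
time: 8.75
tool_pos: [0.4335, -0.2913, 0.0566]
tool_rot: [0.002, 0.706, 0.708, 0.001]
contact_force: [-0.2, 0.7, 0.3]
gripper_width: 0.993
```

```bash
python3 p.py .4305 -.296 .02 90 2
```

```text
t 8.75 p [ 0.4335 -0.2913  0.0566] yaw 90.14 tilt [ 0.0041 -0.0016] w 0.993 F [-0.2  0.7  0.3]
{"tx": -0.0023, "ty": -0.0015, "tz": 0.0183, "az": 0.07}
{"tx": -0.0023, "ty": -0.0015, "tz": 0.0183, "az": 0.07}
```

Request:
move_arm([
  {"tx": -0.003,"ty": -0.002,"tz": 0.018,"ax": 0.2,"ay": 0,"az": 0,"jaw": 0},
  {"tx": -0.002,"ty": -0.001,"tz": 0.018,"ax": 0,"ay": 0,"az": 0,"jaw": 0},
  {"tx": 0,"ty": 0,"tz": 0.002,"ax": 0,"ay": 0,"az": 0,"jaw": 80},
  {"tx": 0,"ty": 0,"tz": 0,"ax": 0,"ay": 0,"az": 0,"jaw": 120},
])

```text
time: 9.15
tool_pos: [0.4339, -0.2951, 0.0218]
tool_rot: [0.003, 0.704, 0.71, -0.0]
contact_force: [0.6, 0.3, -0.1]
gripper_width: 0.693
```

```bash
python3 p.py .4305 -.296 .02 90 1; python3 -c "
from h import *; grab('wrist','w11')"
```

```text
t 9.15 p [ 0.4339 -0.2951  0.0218] yaw 90.51 tilt [ 0.004  -0.0048] w 0.693 F [ 0.6  0.3 -0.1]
{"tx": -0.0009, "ty": -0.0034, "tz": 0.0018, "az": 0.51}
```

View pics/w11.png

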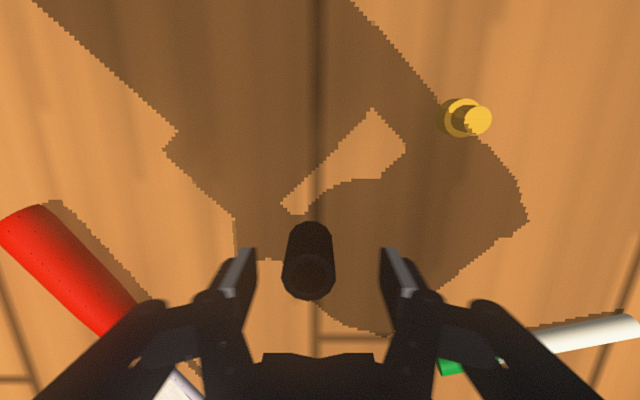

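The sleeve stands between the pads, about 3 mm left of the middle. I'll correct that and close.

Request:
move_arm([
  {"tx": -0.001,"ty": -0.004,"tz": 0.001,"ax": 0.2,"ay": 0.2,"az": 0.3,"jaw": 130},
  {"tx": 0,"ty": -0.001,"tz": 0,"ax": 0,"ay": 0,"az": 0,"jaw": 255},
  {"tx": 0,"ty": 0,"tz": 0,"ax": 0,"ay": 0,"az": 0,"jaw": 255},
  {"tx": 0,"ty": 0,"tz": 0,"ax": 0,"ay": 0,"az": 0,"jaw": 255},
  {"tx": 0,"ty": 0,"tz": 0,"ax": 0,"ay": 0,"az": 0,"jaw": 255},
  {"tx": 0,"ty": 0,"tz": 0,"ax": 0,"ay": 0,"az": 0,"jaw": 255},
  {"tx": 0,"ty": 0,"tz": 0,"ax": 0,"ay": 0,"az": 0,"jaw": 255},
])

```text
time: 9.9
tool_pos: [0.4308, -0.2983, 0.0254]
tool_rot: [0.004, 0.706, 0.708, -0.0]
contact_force: [-0.6, 0.6, -1.1]
gripper_width: 0.273
```

```bash
python3 p.py
```

```text
t 9.9 p [ 0.4308 -0.2983  0.0254] yaw 90.18 tilt [ 0.0056 -0.006 ] w 0.273 F [-0.6  0.6 -1.1]
```

Gripped. I'll lift and carry it to the small pocket.

Request:
move_arm([
  {"tx": 0,"ty": 0,"tz": -0.02,"ax": 0.2,"ay": 0.3,"az": 0,"jaw": 255},
  {"tx": 0,"ty": 0,"tz": -0.04,"ax": 0,"ay": 0,"az": 0,"jaw": 255},
  {"tx": 0.02,"ty": 0,"tz": -0.04,"ax": 0,"ay": 0,"az": 0,"jaw": 255},
  {"tx": 0.04,"ty": 0.002,"tz": -0.005,"ax": 0,"ay": 0,"az": 0,"jaw": 255},
  {"tx": 0.046,"ty": 0.002,"tz": 0,"ax": 0,"ay": 0,"az": 0,"jaw": 255},
  {"tx": 0.046,"ty": 0.002,"tz": 0,"ax": 0,"ay": 0,"az": 0,"jaw": 255},
  {"tx": 0.046,"ty": 0.002,"tz": 0,"ax": 0,"ay": 0,"az": 0,"jaw": 255},
  {"tx": 0.046,"ty": 0.002,"tz": 0,"ax": 0,"ay": 0,"az": 0,"jaw": 255},
  {"tx": 0.046,"ty": 0.002,"tz": 0,"ax": 0,"ay": 0,"az": 0,"jaw": 255},
  {"tx": 0.046,"ty": 0.002,"tz": 0,"ax": 0,"ay": 0,"az": 0,"jaw": 255},
  {"tx": 0.046,"ty": 0.002,"tz": 0,"ax": 0,"ay": 0,"az": 0,"jaw": 255},
])

```text
time: 11.0
tool_pos: [0.4474, 0.0928, 0.1368]
tool_rot: [0.003, 0.71, 0.704, 0.003]
contact_force: [0.8, -0.2, 0.3]
gripper_width: 0.272
```

```bash
python3 p.py .449 .155 .09 90 3
```

```text
t 11.0 p [0.4474 0.0928 0.1368] yaw 89.48 tilt [ 0.0085 -0.0002] w 0.272 F [ 0.8 -0.2  0.3]
{"tx": 0.0207, "ty": 0.0003, "tz": 0.0156, "az": -0.17}
{"tx": 0.0207, "ty": 0.0004, "tz": 0.0156, "az": -0.17}
{"tx": 0.0207, "ty": 0.0005, "tz": 0.0156, "az": -0.17}
```

Request:
move_arm([
  {"tx": 0.021,"ty": 0,"tz": 0.015,"ax": 0.4,"ay": 0,"az": -0.3,"jaw": 255},
  {"tx": 0.02,"ty": 0,"tz": 0.015,"ax": 0,"ay": 0,"az": 0,"jaw": 255},
  {"tx": 0.015,"ty": 0,"tz": 0.015,"ax": 0,"ay": 0,"az": 0,"jaw": 255},
  {"tx": 0,"ty": 0,"tz": 0,"ax": 0,"ay": 0,"az": 0,"jaw": 255},
  {"tx": 0,"ty": 0,"tz": 0,"ax": 0,"ay": 0,"az": 0,"jaw": 255},
])

```text
time: 11.5
tool_pos: [0.4472, 0.1568, 0.0915]
tool_rot: [0.001, 0.705, 0.71, 0.001]
contact_force: [0.8, -0.2, 0.3]
gripper_width: 0.277
```

```bash
python3 p.py .449 .191 .06 90 2; python3 -c "
from h import *; f=grab('wrist','w12'); print(proj(f,[.449,.192,.015]))"
```

```text
t 11.5 p [0.4472 0.1568 0.0915] yaw 90.4 tilt [0.0035 0.0006] w 0.277 F [ 0.8 -0.2  0.3]
{"tx": 0.0171, "ty": 0.001, "tz": 0.0158, "az": 0.2}
{"tx": 0.0171, "ty": 0.001, "tz": 0.0158, "az": 0.2}
[319.85942822 161.52557104]
```

View pics/w12.png

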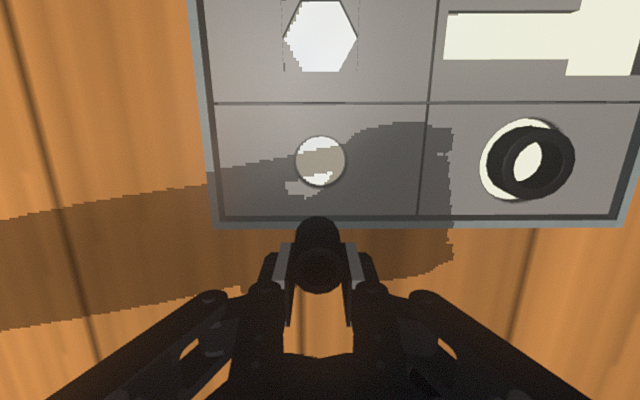

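The small pocket outline is centred at (320,161), matching the estimate exactly, and the sleeve is held straight. I'll move in.

Request:
move_arm([
  {"tx": 0.018,"ty": 0.001,"tz": 0.012,"ax": 0.2,"ay": 0,"az": 0.3,"jaw": 255},
  {"tx": 0.016,"ty": 0.001,"tz": 0.015,"ax": 0,"ay": 0,"az": 0,"jaw": 255},
  {"tx": 0,"ty": 0,"tz": 0.005,"ax": 0,"ay": 0,"az": 0,"jaw": 255},
  {"tx": 0,"ty": 0,"tz": 0,"ax": 0,"ay": 0,"az": 0,"jaw": 255},
])

```text
time: 11.95
tool_pos: [0.4526, 0.1884, 0.0628]
tool_rot: [0.002, 0.709, 0.706, 0.003]
contact_force: [-0.5, 0.3, -0.2]
gripper_width: 0.276
```

```bash
python3 p.py .449 .1905 .034 90 2; python3 -c "
from h import *; f=grab('wrist','w13'); print(proj(f,[.449,.192,.015]))"
```

```text
t 11.95 p [0.4526 0.1884 0.0628] yaw 89.76 tilt [0.0067 0.0008] w 0.276 F [-0.5  0.3 -0.2]
{"tx": 0.0011, "ty": -0.0018, "tz": 0.0144, "az": -0.12}
{"tx": 0.0011, "ty": -0.0018, "tz": 0.0144, "az": -0.12}
[311.27901369 217.26911892]
```

View pics/w13.png

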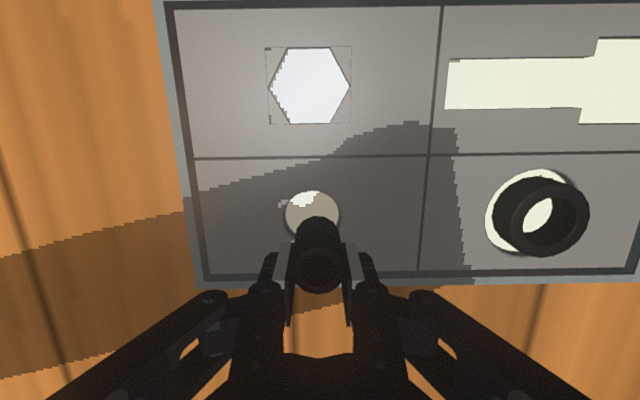

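The sleeve overlaps the pocket at (312,215) and is about 3.5 mm too far in +x. I'll correct that while lowering.

Request:
move_arm([
  {"tx": 0.002,"ty": -0.003,"tz": 0.008,"ax": 0.4,"ay": 0,"az": 0,"jaw": 255},
  {"tx": 0.001,"ty": -0.002,"tz": 0.006,"ax": 0,"ay": 0,"az": 0,"jaw": 255},
  {"tx": 0,"ty": 0,"tz": 0,"ax": 0,"ay": 0,"az": 0,"jaw": 255},
])

```text
time: 12.3
tool_pos: [0.449, 0.1901, 0.0501]
tool_rot: [0.001, 0.71, 0.705, 0.002]
contact_force: [-0.4, -0.5, -0.8]
gripper_width: 0.274
```

```bash
python3 p.py .449 .1905 .034 90 2; python3 -c "
from h import *; f=grab('wrist','w14'); print(proj(f,[.449,.192,.015]))"
```

```text
t 12.3 p [0.449  0.1901 0.0501] yaw 89.59 tilt [0.003  0.0015] w 0.274 F [-0.4 -0.5 -0.8]
{"tx": 0.0002, "ty": 0.0, "tz": 0.008, "az": -0.2}
{"tx": 0.0002, "ty": 0.0, "tz": 0.008, "az": -0.2}
[317.07522359 227.29292161]
```

View pics/w14.png

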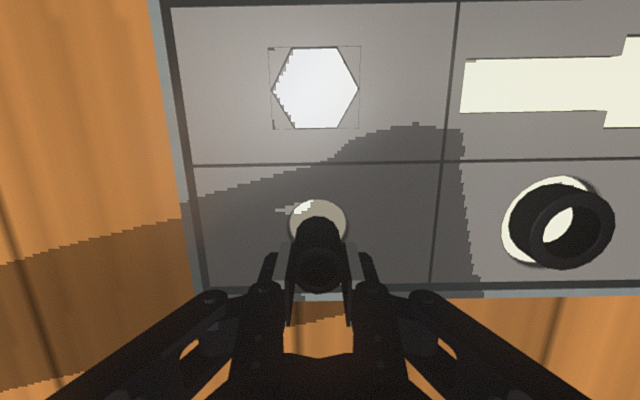

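It is now centred over the pocket: the outline is at columns 288–347 and the sleeve at 317. I'll lower it the last 16 mm.

Request:
move_arm([
  {"tx": 0,"ty": -0.001,"tz": 0.008,"ax": 0.2,"ay": 0,"az": 0,"jaw": 255},
  {"tx": 0,"ty": 0,"tz": 0.008,"ax": 0,"ay": 0,"az": 0,"jaw": 255},
  {"tx": 0,"ty": 0,"tz": 0.001,"ax": 0,"ay": 0,"az": 0,"jaw": 255},
])

```text
time: 12.65
tool_pos: [0.4486, 0.1901, 0.0326]
tool_rot: [-0.0, 0.71, 0.705, 0.001]
contact_force: [0.5, -0.5, -0.3]
gripper_width: 0.272
```

```bash
python3 p.py .449 .1905 .032 90 1; python3 -c "
from h import *; f=grab('wrist','w15'); print(proj(f,[.449,.192,.015]))"
```

```text
t 12.65 p [0.4486 0.1901 0.0326] yaw 89.59 tilt [0.0009 0.0018] w 0.272 F [ 0.5 -0.5 -0.3]
{"tx": 0.0004, "ty": 0.0004, "tz": 0.0006, "az": -0.41}
[317.76661622 239.3857675 ]
```

View pics/w15.png

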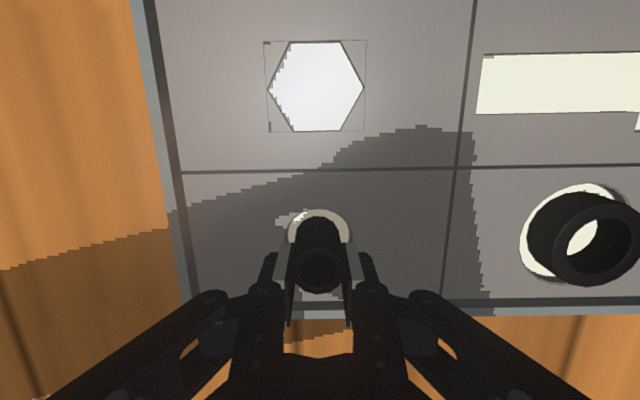

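The sleeve is in the pocket at floor height. I'll nudge it down and release.

Request:
move_arm([
  {"tx": 0,"ty": 0,"tz": 0.002,"ax": 0,"ay": 0,"az": 0,"jaw": 255},
  {"tx": 0,"ty": 0,"tz": 0.001,"ax": 0,"ay": 0,"az": 0,"jaw": 200},
  {"tx": 0,"ty": 0,"tz": 0,"ax": 0,"ay": 0,"az": 0,"jaw": 120},
  {"tx": 0,"ty": 0,"tz": 0,"ax": 0,"ay": 0,"az": 0,"jaw": 120},
  {"tx": 0,"ty": 0,"tz": 0,"ax": 0,"ay": 0,"az": 0,"jaw": 120},
  {"tx": 0,"ty": 0,"tz": -0.01,"ax": 0,"ay": 0,"az": 0,"jaw": 120},
  {"tx": 0,"ty": 0,"tz": -0.03,"ax": 0,"ay": 0,"az": 0,"jaw": 120},
  {"tx": 0,"ty": 0,"tz": -0.04,"ax": 0,"ay": 0,"az": 0,"jaw": 60},
])

```text
time: 13.5
tool_pos: [0.4446, 0.1892, 0.1077]
tool_rot: [-0.004, 0.71, 0.705, -0.005]
contact_force: [0.8, 0.3, 0.7]
gripper_width: 0.683
```

```bash
python3 p.py .445 -.185 .13 90 9; python3 -c "
from h import *; f=grab('wrist','w16'); print(proj(f,[.449,.192,.015]))"
```

```text
t 13.5 p [0.4446 0.1892 0.1077] yaw 89.61 tilt [-0.012  -0.0012] w 0.683 F [0.8 0.3 0.7]
{"tx": -0.0416, "ty": 0.0003, "tz": -0.0025, "az": -0.04}
{"tx": -0.0416, "ty": 0.0003, "tz": -0.0025, "az": -0.04}
{"tx": -0.0416, "ty": 0.0003, "tz": -0.0025, "az": -0.04}
{"tx": -0.0416, "ty": 0.0002, "tz": -0.0025, "az": -0.04}
{"tx": -0.0416, "ty": 0.0002, "tz": -0.0025, "az": -0.04}
{"tx": -0.0416, "ty": 0.0002, "tz": -0.0025, "az": -0.04}
{"tx": -0.0416, "ty": 0.0001, "tz": -0.0025, "az": -0.04}
{"tx": -0.0416, "ty": 0.0001, "tz": -0.0025, "az": -0.04}
{"tx": -0.0416, "ty": 0.0001, "tz": -0.0025, "az": -0.04}
[324.18804002 197.45106639]
```

View pics/w16.png

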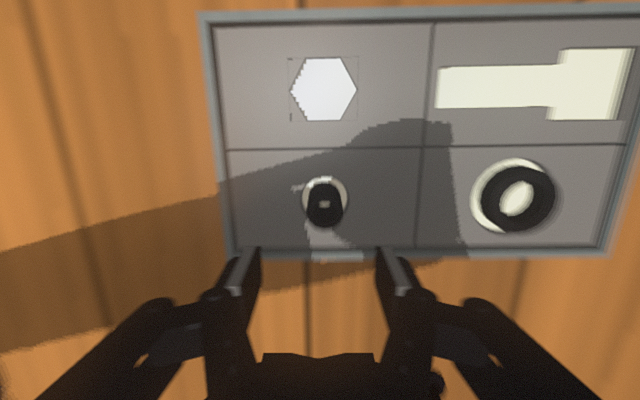

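The sleeve stands upright in its pocket at (324,203). On to hovering near the nut.

Request:
move_arm([
  {"tx": -0.03,"ty": 0,"tz": -0.01,"ax": -0.4,"ay": 0,"az": 0,"jaw": 0},
  {"tx": -0.042,"ty": 0,"tz": -0.005,"ax": -0.2,"ay": 0,"az": 0,"jaw": 0},
  {"tx": -0.044,"ty": 0,"tz": 0,"ax": 0,"ay": 0,"az": 0,"jaw": 0},
  {"tx": -0.044,"ty": 0,"tz": 0,"ax": 0,"ay": 0,"az": 0,"jaw": 0},
  {"tx": -0.044,"ty": 0,"tz": 0,"ax": 0,"ay": 0,"az": 0,"jaw": 0},
  {"tx": -0.044,"ty": 0,"tz": 0,"ax": 0,"ay": 0,"az": 0,"jaw": 0},
  {"tx": -0.044,"ty": 0,"tz": 0,"ax": 0,"ay": 0,"az": 0,"jaw": 0},
  {"tx": -0.044,"ty": 0,"tz": 0,"ax": 0,"ay": 0,"az": 0,"jaw": 0},
  {"tx": -0.03,"ty": 0,"tz": 0,"ax": 0,"ay": 0,"az": 0,"jaw": 0},
  {"tx": 0,"ty": 0,"tz": 0,"ax": 0,"ay": 0,"az": 0,"jaw": 0},
  {"tx": 0,"ty": 0,"tz": 0,"ax": 0,"ay": 0,"az": 0,"jaw": 0},
])

```text
time: 14.65
tool_pos: [0.4539, -0.1897, 0.146]
tool_rot: [0.014, 0.708, 0.706, 0.013]
contact_force: [-0.3, -0.0, -0.9]
gripper_width: 1.002
```

```bash
python3 p.py; python3 -c "
from h import *; f=grab('wrist','w17'); p=proj(f,[.445,-.1446,.024]); print(p); u,v=map(int,p); c=f['color'][max(v-60,0):v+60,u-80:u+80]; print(max(v-60,0),u-80); cv2.imwrite('pics/w17c.png',cv2.resize(c,None,fx=5,fy=5,interpolation=2)[:,:,::-1])"
```

```text
t 14.65 p [ 0.4539 -0.1897  0.146 ] yaw 89.82 tilt [ 0.0389 -0.0018] w 1.002 F [-0.3 -0.  -0.9]
[301.09679956 139.43395241]
79 221
```

View pics/w17c.png

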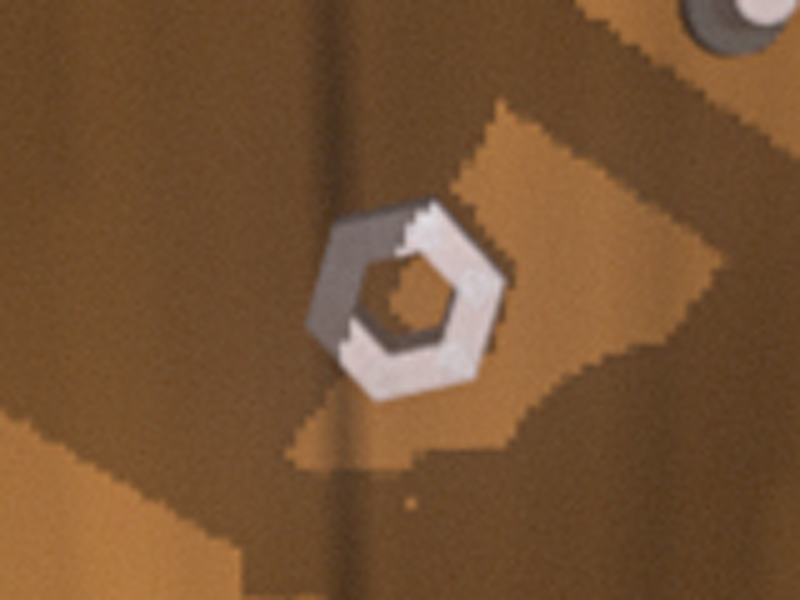

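The nut's corners in the ×5 crop are at (433,202), (505,283), (475,378), (378,402), (308,325) and (336,222).

```bash
python3 - <<'E'
from h import *
f=load('w17')
q=np.array([(433,202),(505,283),(475,378),(378,402),(308,325),(336,222)])/5+[221,79]
P=np.array([ray(f,u,v,.024)[:2] for u,v in q]); print(P.round(4),P.mean(0).round(4))
a=np.degrees(np.arctan2(*(P-P.mean(0)).T[::-1])); print(a.round(1),((a)%60).round(1), np.linalg.norm(P-P.mean(0),axis=1).round(4))
E
python3 p.py .4447 -.145 .06 90 4
```

```text
[[ 0.4507 -0.1282]
 [ 0.4627 -0.1415]
 [ 0.4575 -0.1576]
 [ 0.4408 -0.1616]
 [ 0.4293 -0.1483]
 [ 0.4346 -0.1313]] [ 0.4459 -0.1448]
[  74.    10.9  -47.8 -106.9 -167.9  130.3] [14.  10.9 12.2 13.1 12.1 10.3] [0.0172 0.0171 0.0173 0.0176 0.017  0.0176]
t 14.7 p [ 0.4541 -0.1894  0.1461] yaw 89.87 tilt [ 0.0392 -0.0023] w 0.999 F [-0.1 -0.8 -0.4]
{"tx": 0.0111, "ty": -0.0024, "tz": 0.0215, "az": -0.03}
{"tx": 0.0111, "ty": -0.0024, "tz": 0.0215, "az": -0.03}
{"tx": 0.0111, "ty": -0.0024, "tz": 0.0215, "az": -0.03}
{"tx": 0.0111, "ty": -0.0024, "tz": 0.0215, "az": -0.03}
```

Request:
move_arm([
  {"tx": 0.011,"ty": -0.002,"tz": 0.015,"ax": 0.8,"ay": 0,"az": 4.5,"jaw": 0},
  {"tx": 0.011,"ty": -0.002,"tz": 0.02,"ax": 0.8,"ay": 0,"az": 4.5,"jaw": 0},
  {"tx": 0.011,"ty": -0.002,"tz": 0.02,"ax": 0.6,"ay": 0,"az": 4.5,"jaw": 0},
  {"tx": 0.008,"ty": -0.002,"tz": 0.02,"ax": 0,"ay": 0,"az": 4.5,"jaw": 0},
  {"tx": 0,"ty": 0,"tz": 0,"ax": 0,"ay": 0,"az": 0,"jaw": 0},
])

```text
time: 15.2
tool_pos: [0.4535, -0.1413, 0.0708]
tool_rot: [0.001, 0.811, 0.585, 0.002]
contact_force: [-0.4, 0.3, -0.7]
gripper_width: 1.001
```

```bash
python3 p.py .4457 -.1447 .009 72 3
```

```text
t 15.2 p [ 0.4535 -0.1413  0.0708] yaw 71.64 tilt [0.0038 0.0009] w 1.001 F [-0.4  0.3 -0.7]
{"tx": -0.0019, "ty": -0.0021, "tz": 0.0206, "az": -0.12}
{"tx": -0.0019, "ty": -0.0021, "tz": 0.0206, "az": -0.12}
{"tx": -0.0019, "ty": -0.0021, "tz": 0.0206, "az": -0.12}
```

Request:
move_arm([
  {"tx": -0.003,"ty": -0.003,"tz": 0.02,"ax": 0.1,"ay": 0,"az": -0.3,"jaw": 0},
  {"tx": -0.002,"ty": -0.003,"tz": 0.02,"ax": 0.1,"ay": 0,"az": 0,"jaw": 0},
  {"tx": -0.001,"ty": -0.001,"tz": 0.017,"ax": 0,"ay": 0,"az": 0,"jaw": 60},
  {"tx": 0,"ty": 0,"tz": 0.003,"ax": 0,"ay": 0,"az": 0,"jaw": 120},
])

```text
time: 15.6
tool_pos: [0.4485, -0.143, 0.0142]
tool_rot: [0.003, 0.805, 0.593, 0.002]
contact_force: [-0.2, 0.6, -0.4]
gripper_width: 0.69
```

```bash
python3 p.py .4457 -.1447 .009 72 1;  python3 -c "
from h import *; f=grab('wrist','w18')"
```

```text
t 15.6 p [ 0.4485 -0.143   0.0142] yaw 72.8 tilt [ 0.0072 -0.0015] w 0.69 F [-0.2  0.6 -0.4]
{"tx": -0.0024, "ty": -0.0022, "tz": 0.0052, "az": 0.8}
```

View pics/w18.png

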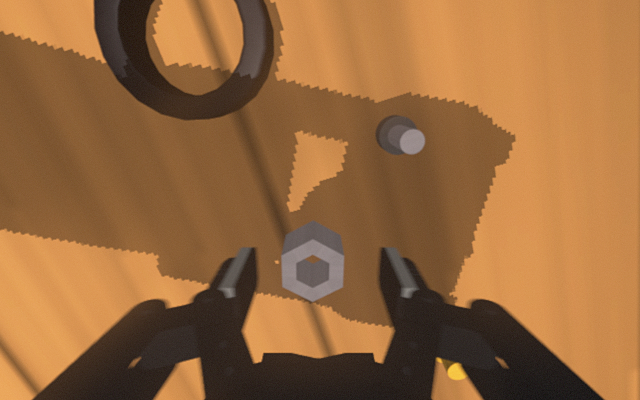

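The nut lies between the pads at (313,262) with two flats square to the jaws. I'll lower a little and close.

Request:
move_arm([
  {"tx": -0.002,"ty": -0.002,"tz": 0.005,"ax": 0.4,"ay": 0,"az": 0.6,"jaw": 120},
  {"tx": -0.001,"ty": -0.001,"tz": 0.002,"ax": 0,"ay": 0,"az": 0,"jaw": 200},
  {"tx": 0,"ty": 0,"tz": 0.001,"ax": 0,"ay": 0,"az": 0,"jaw": 255},
  {"tx": 0,"ty": 0,"tz": 0.001,"ax": 0,"ay": 0,"az": 0,"jaw": 255},
  {"tx": 0,"ty": 0,"tz": 0,"ax": 0,"ay": 0,"az": 0,"jaw": 255},
  {"tx": 0,"ty": 0,"tz": 0,"ax": 0,"ay": 0,"az": 0,"jaw": 255},
  {"tx": 0,"ty": 0,"tz": 0,"ax": 0,"ay": 0,"az": 0,"jaw": 255},
])

```text
time: 16.35
tool_pos: [0.4486, -0.1467, 0.0112]
tool_rot: [0.003, 0.807, 0.59, 0.002]
contact_force: [-0.4, 0.4, -1.5]
gripper_width: 0.331
```

```bash
python3 p.py
```

```text
t 16.35 p [ 0.4486 -0.1467  0.0112] yaw 72.32 tilt [ 0.0074 -0.003 ] w 0.331 F [-0.4  0.4 -1.5]
```

Request:
move_arm([
  {"tx": 0,"ty": 0,"tz": -0.02,"ax": 0.3,"ay": 0,"az": 0,"jaw": 255},
  {"tx": 0,"ty": 0,"tz": -0.045,"ax": 0,"ay": 0,"az": 0,"jaw": 255},
  {"tx": 0.02,"ty": -0.007,"tz": -0.045,"ax": 0,"ay": 0,"az": 0,"jaw": 255},
  {"tx": 0.038,"ty": -0.012,"tz": -0.02,"ax": 0,"ay": 0,"az": 0,"jaw": 255},
  {"tx": 0.043,"ty": -0.014,"tz": 0,"ax": 0,"ay": 0,"az": 0,"jaw": 255},
  {"tx": 0.043,"ty": -0.014,"tz": 0,"ax": 0,"ay": 0,"az": 0,"jaw": 255},
  {"tx": 0.043,"ty": -0.014,"tz": 0,"ax": 0,"ay": 0,"az": 0,"jaw": 255},
  {"tx": 0.043,"ty": -0.014,"tz": 0,"ax": 0,"ay": 0,"az": 0,"jaw": 255},
  {"tx": 0.043,"ty": -0.014,"tz": 0,"ax": 0,"ay": 0,"az": 0,"jaw": 255},
  {"tx": 0.043,"ty": -0.014,"tz": 0,"ax": 0,"ay": 0,"az": 0,"jaw": 255},
])

```text
time: 17.35
tool_pos: [0.4486, 0.1936, 0.1483]
tool_rot: [0.003, 0.811, 0.585, 0.005]
contact_force: [1.0, -0.2, -0.7]
gripper_width: 0.332
```

```bash
python3 p.py .448 .24 .12 72 4
python3 - <<'E'
from h import *
f=load('w15'); q=[(289,42),(343,42),(363,87),(343,131),(291,131),(268,87)]
print(np.mean([ray(f,u,v,.015) for u,v in q],0))
E
```

```text
t 17.35 p [0.4486 0.1936 0.1483] yaw 71.62 tilt [0.0115 0.0005] w 0.332 F [ 1.  -0.2 -0.7]
{"tx": 0.011, "ty": -0.0038, "tz": 0.0071, "az": -0.1}
{"tx": 0.011, "ty": -0.0038, "tz": 0.0071, "az": -0.1}
{"tx": 0.011, "ty": -0.0038, "tz": 0.0071, "az": -0.1}
{"tx": 0.011, "ty": -0.0037, "tz": 0.0071, "az": -0.1}
[0.44873    0.27309548 0.015     ]
```

Request:
move_arm([
  {"tx": 0.013,"ty": -0.004,"tz": 0,"ax": 0.4,"ay": 0.1,"az": -0.3,"jaw": 255},
  {"tx": 0.012,"ty": -0.004,"tz": 0.01,"ax": 0.2,"ay": 0,"az": 0,"jaw": 255},
  {"tx": 0.012,"ty": -0.004,"tz": 0.02,"ax": 0,"ay": 0,"az": 0,"jaw": 255},
  {"tx": 0,"ty": 0,"tz": 0,"ax": 0,"ay": 0,"az": 0,"jaw": 255},
  {"tx": 0,"ty": 0,"tz": 0,"ax": 0,"ay": 0,"az": 0,"jaw": 255},
])

```text
time: 17.85
tool_pos: [0.4483, 0.2382, 0.1179]
tool_rot: [-0.002, 0.807, 0.591, 0.003]
contact_force: [0.5, 0.9, -1.2]
gripper_width: 0.331
```

```bash
python3 p.py .448 .272 .06 72 3;  python3 -c "
from h import *; f=grab('wrist','w19'); print(proj(f,[.4483,.2737,.015]),proj(f,[.595,.2745,.015]))"
```

```text
t 17.85 p [0.4483 0.2382 0.1179] yaw 72.47 tilt [0.0025 0.0056] w 0.331 F [ 0.5  0.9 -1.2]
{"tx": 0.0107, "ty": -0.0035, "tz": 0.0193, "az": 0.16}
{"tx": 0.0107, "ty": -0.0035, "tz": 0.0193, "az": 0.16}
{"tx": 0.0107, "ty": -0.0036, "tz": 0.0193, "az": 0.16}
[303.79978846 157.6472308 ] [487.48495485  98.84452212]
```

View pics/w19.png

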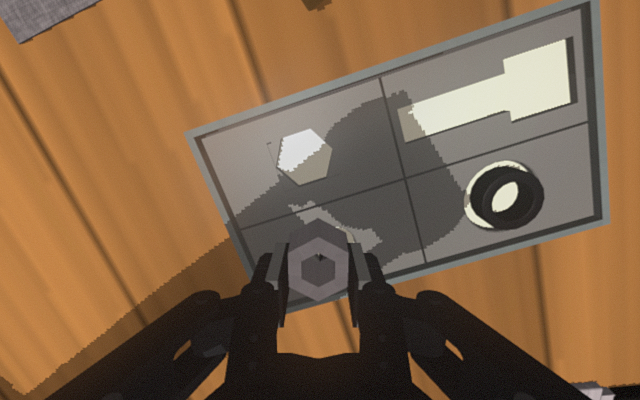

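The hex pocket is centred at (304,157), as predicted, and the nut is held flat. I'll go over it and down.

Request:
move_arm([
  {"tx": 0.012,"ty": -0.004,"tz": 0.015,"ax": 0,"ay": -0.2,"az": 0,"jaw": 255},
  {"tx": 0.011,"ty": -0.004,"tz": 0.02,"ax": 0.1,"ay": 0,"az": 0,"jaw": 255},
  {"tx": 0.008,"ty": -0.003,"tz": 0.025,"ax": 0,"ay": 0,"az": 0,"jaw": 255},
  {"tx": 0,"ty": 0,"tz": 0,"ax": 0,"ay": 0,"az": 0,"jaw": 255},
])

```text
time: 18.3
tool_pos: [0.4513, 0.2691, 0.0612]
tool_rot: [0.0, 0.808, 0.589, 0.004]
contact_force: [-1.7, -1.0, -1.7]
gripper_width: 0.326
```

```bash
python3 p.py .448 .272 .03 72 1
```

```text
t 18.3 p [0.4513 0.2691 0.0612] yaw 72.13 tilt [0.0072 0.0042] w 0.326 F [-1.7 -1.  -1.7]
{"tx": 0.0017, "ty": -0.0041, "tz": 0.0312, "az": 0.13}
```

Request:
move_arm([
  {"tx": 0.002,"ty": -0.004,"tz": 0.016,"ax": 0.3,"ay": -0.2,"az": 0,"jaw": 255},
  {"tx": 0.001,"ty": -0.001,"tz": 0.012,"ax": 0,"ay": 0,"az": 0,"jaw": 255},
  {"tx": 0,"ty": 0,"tz": 0,"ax": 0,"ay": 0,"az": 0,"jaw": 255},
])

```text
time: 18.6
tool_pos: [0.45, 0.2728, 0.0348]
tool_rot: [0.0, 0.809, 0.588, 0.003]
contact_force: [-0.5, 0.8, -1.2]
gripper_width: 0.334
```

```bash
python3 p.py .448 .272 .018 72 1;  python3 -c "
from h import *; f=grab('wrist','w20'); print(proj(f,[.4483,.2737,.015]))"
```

```text
t 18.6 p [0.45   0.2728 0.0348] yaw 72.01 tilt [0.0053 0.0037] w 0.334 F [-0.5  0.8 -1.2]
{"tx": -0.0014, "ty": -0.0016, "tz": 0.0168, "az": 0.01}
[313.66701337 240.60733916]
```

View pics/w20.png

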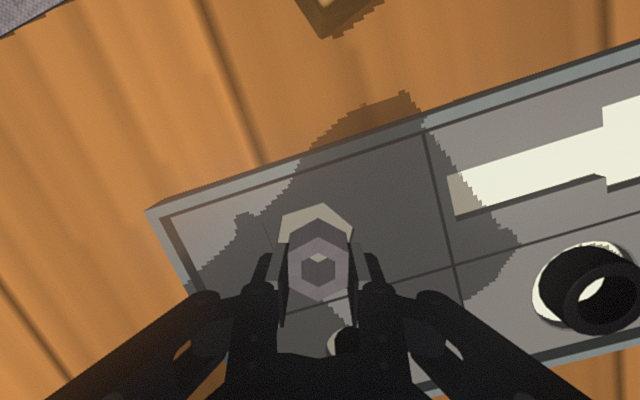

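The nut is over the pocket, whose rim runs (278–355, 205–240), and about 2 mm to the right. I'll correct that and lower.

Request:
move_arm([
  {"tx": -0.001,"ty": -0.002,"tz": 0.008,"ax": 0.2,"ay": -0.2,"az": 0,"jaw": 255},
  {"tx": 0,"ty": -0.001,"tz": 0.008,"ax": 0.1,"ay": 0,"az": 0,"jaw": 255},
  {"tx": 0,"ty": 0,"tz": 0.001,"ax": 0,"ay": 0,"az": 0,"jaw": 255},
])

```text
time: 18.95
tool_pos: [0.4484, 0.2732, 0.019]
tool_rot: [-0.001, 0.809, 0.588, 0.002]
contact_force: [-0.6, -0.3, -1.6]
gripper_width: 0.333
```

```bash
python3 p.py .448 .272 .018 72 1;  python3 -c "
from h import *; f=grab('wrist','w21'); print(proj(f,[.4483,.2737,.015]))"
```

```text
t 18.95 p [0.4484 0.2732 0.019 ] yaw 71.98 tilt [0.0027 0.0033] w 0.333 F [-0.6 -0.3 -1.6]
{"tx": -0.0012, "ty": -0.0, "tz": 0.001, "az": -0.02}
[316.32751759 253.17904755]
```

View pics/w21.png

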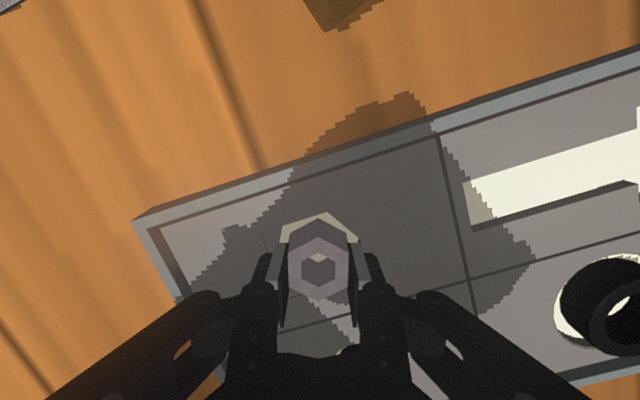

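The nut is in the pocket near floor height. I'll release and lift.

Request:
move_arm([
  {"tx": 0,"ty": 0,"tz": 0.001,"ax": 0,"ay": 0,"az": 0,"jaw": 255},
  {"tx": 0,"ty": 0,"tz": 0,"ax": 0,"ay": 0,"az": 0,"jaw": 200},
  {"tx": 0,"ty": 0,"tz": 0,"ax": 0,"ay": 0,"az": 0,"jaw": 120},
  {"tx": 0,"ty": 0,"tz": 0,"ax": 0,"ay": 0,"az": 0,"jaw": 120},
  {"tx": 0,"ty": 0,"tz": 0,"ax": 0,"ay": 0,"az": 0,"jaw": 120},
  {"tx": 0,"ty": 0,"tz": -0.015,"ax": 0,"ay": 0,"az": 0,"jaw": 120},
  {"tx": 0,"ty": 0,"tz": -0.04,"ax": 0,"ay": 0,"az": 0,"jaw": 120},
  {"tx": 0,"ty": 0,"tz": -0.045,"ax": 0,"ay": 0,"az": 0,"jaw": 60},
])

```text
time: 19.8
tool_pos: [0.4445, 0.2713, 0.1168]
tool_rot: [-0.002, 0.809, 0.588, -0.004]
contact_force: [0.9, -0.1, 0.4]
gripper_width: 0.682
```

```bash
python3 p.py .68 -.078 .15 169 12;  python3 -c "
from h import *; f=grab('wrist','w22')"
```

```text
t 19.8 p [0.4445 0.2713 0.1168] yaw 71.99 tilt [-0.0082 -0.0014] w 0.682 F [ 0.9 -0.1  0.4]
{"tx": -0.0216, "ty": 0.0277, "tz": -0.0028, "az": -8.08}
{"tx": -0.0253, "ty": 0.0243, "tz": -0.0028, "az": -8.08}
{"tx": -0.0285, "ty": 0.0206, "tz": -0.0028, "az": -8.08}
{"tx": -0.0311, "ty": 0.0163, "tz": -0.0028, "az": -8.08}
{"tx": -0.0331, "ty": 0.0118, "tz": -0.0028, "az": -8.08}
{"tx": -0.0344, "ty": 0.007, "tz": -0.0028, "az": -8.08}
{"tx": -0.035, "ty": 0.0021, "tz": -0.0028, "az": -8.08}
{"tx": -0.035, "ty": -0.0028, "tz": -0.0028, "az": -8.08}
{"tx": -0.0342, "ty": -0.0077, "tz": -0.0028, "az": -8.08}
{"tx": -0.0328, "ty": -0.0124, "tz": -0.0028, "az": -8.08}
{"tx": -0.0307, "ty": -0.0169, "tz": -0.0028, "az": -8.08}
{"tx": -0.0281, "ty": -0.0211, "tz": -0.0028, "az": -8.08}
```

View pics/w22.png

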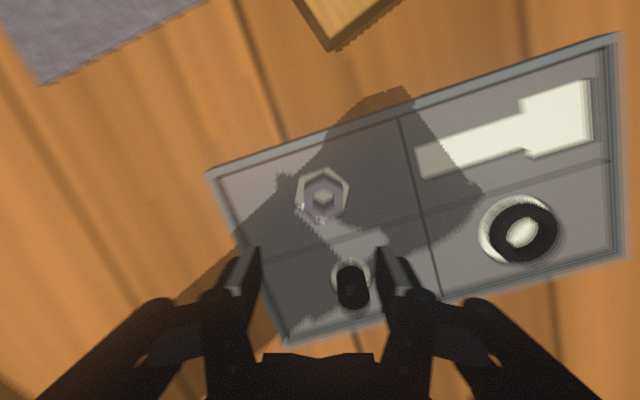

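Nut, sleeve and ring are all in their pockets, at (322,193), (352,285) and (520,229). Now the spanner.

Request:
move_arm([
  {"tx": -0.018,"ty": 0.032,"tz": -0.008,"ax": 0,"ay": 0,"az": -8,"jaw": 0},
  {"tx": -0.022,"ty": 0.029,"tz": -0.008,"ax": 0,"ay": 0,"az": -8,"jaw": 0},
  {"tx": -0.026,"ty": 0.025,"tz": -0.008,"ax": 0,"ay": 0,"az": -8,"jaw": 0},
  {"tx": -0.03,"ty": 0.021,"tz": -0.005,"ax": 0,"ay": 0,"az": -8,"jaw": 0},
  {"tx": -0.033,"ty": 0.017,"tz": 0,"ax": 0,"ay": 0,"az": -8,"jaw": 0},
  {"tx": -0.035,"ty": 0.012,"tz": 0,"ax": 0,"ay": 0,"az": -8,"jaw": 0},
  {"tx": -0.036,"ty": 0.007,"tz": 0,"ax": 0,"ay": 0,"az": -8,"jaw": 0},
  {"tx": -0.037,"ty": 0.002,"tz": 0,"ax": 0,"ay": 0,"az": -8,"jaw": 0},
  {"tx": -0.037,"ty": -0.003,"tz": 0,"ax": 0,"ay": 0,"az": -8,"jaw": 0},
  {"tx": -0.036,"ty": -0.009,"tz": 0,"ax": 0,"ay": 0,"az": -8,"jaw": 0},
  {"tx": -0.034,"ty": -0.014,"tz": 0,"ax": 0,"ay": 0,"az": -8,"jaw": 0},
  {"tx": -0.032,"ty": -0.019,"tz": 0,"ax": 0,"ay": 0,"az": -8,"jaw": 0},
])

```text
time: 21.05
tool_pos: [0.7667, -0.0575, 0.1857]
tool_rot: [0.018, 0.066, 0.998, 0.006]
contact_force: [-0.2, -0.3, -0.8]
gripper_width: 0.996
```

```bash
python3 p.py .735 -.084 .15 169 3
```

```text
t 21.05 p [ 0.7667 -0.0575  0.1857] yaw 172.41 tilt [0.0375 0.0105] w 0.996 F [-0.2 -0.3 -0.8]
{"tx": 0.0093, "ty": -0.0102, "tz": 0.0119, "az": 1.14}
{"tx": 0.0091, "ty": -0.0103, "tz": 0.0119, "az": 1.14}
{"tx": 0.0089, "ty": -0.0105, "tz": 0.0119, "az": 1.14}
```

Request:
move_arm([
  {"tx": 0.01,"ty": -0.01,"tz": 0.012,"ax": 0.3,"ay": 1,"az": 1.2,"jaw": 0},
  {"tx": 0.01,"ty": -0.01,"tz": 0.012,"ax": 0.3,"ay": 1,"az": 1.2,"jaw": 0},
  {"tx": 0.009,"ty": -0.01,"tz": 0.012,"ax": 0,"ay": 0.2,"az": 1,"jaw": 0},
  {"tx": 0,"ty": 0,"tz": 0,"ax": 0,"ay": 0,"az": 0,"jaw": 0},
  {"tx": 0,"ty": 0,"tz": 0,"ax": 0,"ay": 0,"az": 0,"jaw": 0},
])

```text
time: 21.55
tool_pos: [0.7336, -0.0867, 0.1495]
tool_rot: [-0.001, 0.099, 0.995, 0.002]
contact_force: [0.0, 0.7, -0.2]
gripper_width: 0.998
```

```bash
python3 p.py .692 -.0757 .06 169 4;  python3 -c "
from h import *; f=grab('wrist','w23'); print(proj(f,[.692,-.0757,.018]))"
```

```text
t 21.55 p [ 0.7336 -0.0867  0.1495] yaw 168.59 tilt [-0.002  0.005] w 0.998 F [ 0.   0.7 -0.2]
{"tx": 0.0107, "ty": 0.0006, "tz": 0.0224, "az": -0.1}
{"tx": 0.0107, "ty": 0.0007, "tz": 0.0224, "az": -0.1}
{"tx": 0.0107, "ty": 0.0007, "tz": 0.0224, "az": -0.1}
{"tx": 0.0107, "ty": 0.0007, "tz": 0.0224, "az": -0.1}
[320.37691443 141.1909887 ]
```

View pics/w23.png

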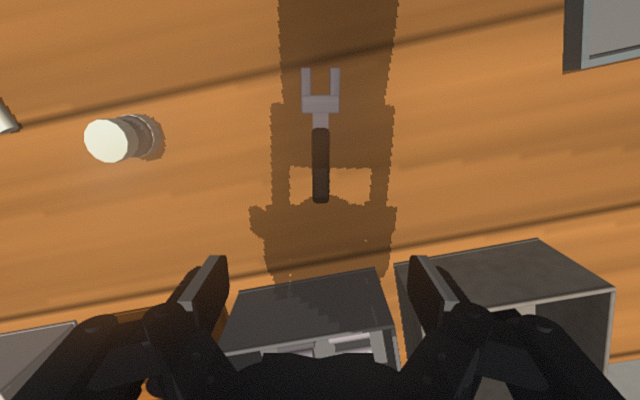

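The spanner points straight up the image: head tip at row 68, handle from rows 128 to 202, at column 320.

Run:
```python
from h import *
f=load('w23'); d=np.array([np.cos(np.radians(169)),np.sin(np.radians(169))])
for (u,v,z,x) in [(320,129,.018,.010),(320,202,.0,-.06),(320,202,.018,-.06),(321,68,.01,.06),(321,113,.01,.022)]:
    print((ray(f,u,v,z)[:2]-x*d).round(4))
```

```text
[ 0.6915 -0.0759]
[ 0.6941 -0.0765]
[ 0.6882 -0.0755]
[ 0.6919 -0.0748]
[ 0.6906 -0.0747]
```

Request:
move_arm([
  {"tx": 0.01,"ty": 0.001,"tz": 0.02,"ax": 0.2,"ay": 0,"az": -0.3,"jaw": 0},
  {"tx": 0.01,"ty": 0.001,"tz": 0.03,"ax": 0.1,"ay": 0,"az": 0,"jaw": 0},
  {"tx": 0.01,"ty": 0.001,"tz": 0.03,"ax": 0,"ay": 0,"az": 0,"jaw": 0},
  {"tx": 0.008,"ty": 0,"tz": 0.02,"ax": 0,"ay": 0,"az": 0,"jaw": 60},
  {"tx": 0,"ty": 0,"tz": 0,"ax": 0,"ay": 0,"az": 0,"jaw": 100},
])

```text
time: 22.1
tool_pos: [0.6995, -0.0721, 0.0536]
tool_rot: [0.004, 0.094, 0.996, -0.001]
contact_force: [-0.2, 0.2, -0.5]
gripper_width: 0.694
```

```bash
python3 p.py .695 -.0763 .009 169 2
```

```text
t 22.1 p [ 0.6995 -0.0721  0.0536] yaw 169.16 tilt [ 0.0077 -0.0019] w 0.694 F [-0.2  0.2 -0.5]
{"tx": 0.0018, "ty": -0.0025, "tz": 0.0223, "az": 0.08}
{"tx": 0.0018, "ty": -0.0025, "tz": 0.0223, "az": 0.08}
```

Request:
move_arm([
  {"tx": 0.003,"ty": -0.003,"tz": 0.02,"ax": 0,"ay": 0.4,"az": 0.1,"jaw": 100},
  {"tx": 0.001,"ty": -0.002,"tz": 0.02,"ax": 0,"ay": 0,"az": 0,"jaw": 120},
  {"tx": 0,"ty": 0,"tz": 0.004,"ax": 0,"ay": 0,"az": 0,"jaw": 140},
])

```text
time: 22.4
tool_pos: [0.6987, -0.076, 0.0125]
tool_rot: [0.004, 0.095, 0.996, -0.001]
contact_force: [0.1, 0.2, -0.7]
gripper_width: 0.448
```

```bash
python3 p.py .695 -.0763 .009 169 1;  python3 -c "
from h import *; f=grab('wrist','w24'); print(proj(f,[.692,-.0757,.018]))"
```

```text
t 22.4 p [ 0.6987 -0.076   0.0125] yaw 169.15 tilt [ 0.0087 -0.0022] w 0.448 F [ 0.1  0.2 -0.7]
{"tx": 0.0036, "ty": -0.001, "tz": 0.0035, "az": 0.15}
[316.31815734 250.95102521]
```

View pics/w24.png

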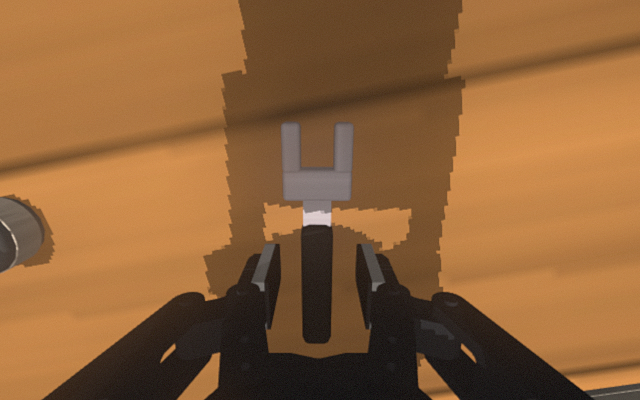

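The handle is centred between the pads at column 317 and aligned with the tool. I'll move forward 3 mm, go down and close.

Request:
move_arm([
  {"tx": 0.004,"ty": -0.001,"tz": 0.005,"ax": 0,"ay": 0.5,"az": 0,"jaw": 160},
  {"tx": 0.001,"ty": 0,"tz": 0.002,"ax": 0,"ay": 0.1,"az": 0,"jaw": 255},
  {"tx": 0,"ty": 0,"tz": 0.001,"ax": 0,"ay": 0,"az": 0,"jaw": 255},
  {"tx": 0,"ty": 0,"tz": 0.001,"ax": 0,"ay": 0,"az": 0,"jaw": 255},
  {"tx": 0,"ty": 0,"tz": 0,"ax": 0,"ay": 0,"az": 0,"jaw": 255},
  {"tx": 0,"ty": 0,"tz": 0,"ax": 0,"ay": 0,"az": 0,"jaw": 255},
])

```text
time: 23.05
tool_pos: [0.697, -0.0767, 0.0082]
tool_rot: [0.002, 0.095, 0.996, -0.001]
contact_force: [0.1, 0.0, -1.6]
gripper_width: 0.167
```

```bash
python3 p.py
```

```text
t 23.05 p [ 0.697  -0.0767  0.0082] yaw 169.15 tilt [ 0.0045 -0.0015] w 0.167 F [ 0.1  0.  -1.6]
```

Request:
move_arm([
  {"tx": 0,"ty": 0,"tz": -0.02,"ax": 0,"ay": 0.2,"az": 0,"jaw": 255},
  {"tx": 0,"ty": 0,"tz": -0.045,"ax": 0,"ay": 0,"az": 0,"jaw": 255},
  {"tx": 0,"ty": 0,"tz": -0.045,"ax": 0,"ay": 0,"az": 0,"jaw": 255},
  {"tx": 0,"ty": 0,"tz": -0.03,"ax": 0,"ay": 0,"az": 4,"jaw": 255},
])

```text
time: 23.45
tool_pos: [0.6917, -0.0756, 0.1418]
tool_rot: [-0.008, 0.13, 0.991, 0.0]
contact_force: [0.3, -0.2, -0.7]
gripper_width: 0.167
```

```bash
python3 p.py .585 .272 .15 0.7 21; python3 -c "
from h import *; f=grab('wrist','w25')"
```

```text
t 23.45 p [ 0.6917 -0.0756  0.1418] yaw 165.04 tilt [-0.0151  0.0027] w 0.167 F [ 0.3 -0.2 -0.7]
{"tx": 0.0092, "ty": 0.0147, "tz": -0.0004, "az": 7.83}
{"tx": 0.0111, "ty": 0.0133, "tz": -0.0004, "az": 7.83}
{"tx": 0.0128, "ty": 0.0117, "tz": -0.0004, "az": 7.83}
{"tx": 0.0143, "ty": 0.0098, "tz": -0.0004, "az": 7.83}
{"tx": 0.0155, "ty": 0.0078, "tz": -0.0004, "az": 7.83}
{"tx": 0.0164, "ty": 0.0056, "tz": -0.0004, "az": 7.83}
{"tx": 0.017, "ty": 0.0033, "tz": -0.0004, "az": 7.83}
{"tx": 0.0173, "ty": 0.001, "tz": -0.0004, "az": 7.83}
{"tx": 0.0173, "ty": -0.0014, "tz": -0.0004, "az": 7.83}
{"tx": 0.0169, "ty": -0.0037, "tz": -0.0004, "az": 7.83}
{"tx": 0.0162, "ty": -0.006, "tz": -0.0004, "az": 7.83}
{"tx": 0.0153, "ty": -0.0082, "tz": -0.0004, "az": 7.83}
{"tx": 0.014, "ty": -0.0102, "tz": -0.0004, "az": 7.83}
{"tx": 0.0125, "ty": -0.012, "tz": -0.0004, "az": 7.83}
{"tx": 0.0108, "ty": -0.0136, "tz": -0.0004, "az": 7.83}
{"tx": 0.0088, "ty": -0.0149, "tz": -0.0004, "az": 7.83}
{"tx": 0.0067, "ty": -0.016, "tz": -0.0004, "az": 7.83}
{"tx": 0.0045, "ty": -0.0167, "tz": -0.0004, "az": 7.83}
{"tx": 0.0021, "ty": -0.0172, "tz": -0.0004, "az": 7.83}
{"tx": -0.0002, "ty": -0.0173, "tz": -0.0004, "az": 7.83}
{"tx": -0.0026, "ty": -0.0171, "tz": -0.0004, "az": 7.83}
```

View pics/w25.png

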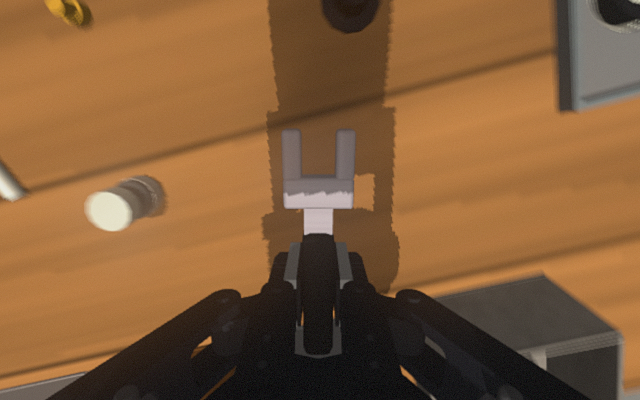

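The spanner is held straight, with its head forward at (318,170). I'll carry it to the tray while turning.

Request:
move_arm([
  {"tx": 0.009,"ty": 0.015,"tz": 0,"ax": 0,"ay": 0,"az": 7.8,"jaw": 255},
  {"tx": 0.011,"ty": 0.013,"tz": 0,"ax": 0,"ay": 0,"az": 7.8,"jaw": 255},
  {"tx": 0.013,"ty": 0.012,"tz": 0,"ax": 0,"ay": 0,"az": 7.8,"jaw": 255},
  {"tx": 0.014,"ty": 0.01,"tz": 0,"ax": 0,"ay": 0,"az": 7.8,"jaw": 255},
  {"tx": 0.015,"ty": 0.008,"tz": 0,"ax": 0,"ay": 0,"az": 7.8,"jaw": 255},
  {"tx": 0.016,"ty": 0.006,"tz": 0,"ax": 0,"ay": 0,"az": 7.8,"jaw": 255},
  {"tx": 0.017,"ty": 0.003,"tz": 0,"ax": 0,"ay": 0,"az": 7.8,"jaw": 255},
  {"tx": 0.017,"ty": 0.001,"tz": 0,"ax": 0,"ay": 0,"az": 7.8,"jaw": 255},
  {"tx": 0.017,"ty": -0.001,"tz": 0,"ax": 0,"ay": 0,"az": 7.8,"jaw": 255},
  {"tx": 0.017,"ty": -0.004,"tz": 0,"ax": 0,"ay": 0,"az": 7.8,"jaw": 255},
])

```text
time: 24.5
tool_pos: [0.6495, 0.093, 0.1459]
tool_rot: [0.001, 0.745, 0.667, -0.0]
contact_force: [-0.1, 1.2, -1.4]
gripper_width: 0.166
```

```bash
python3 p.py .585 .272 .13 0.7 11
```

```text
t 24.5 p [0.6495 0.093  0.1459] yaw 83.71 tilt [ 0.0007 -0.0015] w 0.166 F [-0.1  1.2 -1.4]
{"tx": 0.0155, "ty": -0.0076, "tz": 0.0014, "az": 7.55}
{"tx": 0.0144, "ty": -0.0096, "tz": 0.0014, "az": 7.55}
{"tx": 0.013, "ty": -0.0114, "tz": 0.0014, "az": 7.55}
{"tx": 0.0114, "ty": -0.013, "tz": 0.0014, "az": 7.55}
{"tx": 0.0096, "ty": -0.0144, "tz": 0.0014, "az": 7.55}
{"tx": 0.0076, "ty": -0.0155, "tz": 0.0014, "az": 7.55}
{"tx": 0.0055, "ty": -0.0164, "tz": 0.0014, "az": 7.55}
{"tx": 0.0033, "ty": -0.017, "tz": 0.0014, "az": 7.55}
{"tx": 0.0011, "ty": -0.0173, "tz": 0.0014, "az": 7.55}
{"tx": -0.0012, "ty": -0.0173, "tz": 0.0014, "az": 7.55}
{"tx": -0.0035, "ty": -0.0169, "tz": 0.0014, "az": 7.55}
```

Request:
move_arm([
  {"tx": 0.016,"ty": -0.008,"tz": 0.001,"ax": 0,"ay": 0,"az": 7.5,"jaw": 255},
  {"tx": 0.014,"ty": -0.01,"tz": 0.001,"ax": 0,"ay": 0,"az": 7.5,"jaw": 255},
  {"tx": 0.013,"ty": -0.011,"tz": 0.001,"ax": 0,"ay": 0,"az": 7.5,"jaw": 255},
  {"tx": 0.011,"ty": -0.013,"tz": 0.001,"ax": 0,"ay": 0,"az": 7.5,"jaw": 255},
  {"tx": 0.01,"ty": -0.014,"tz": 0.001,"ax": 0,"ay": 0,"az": 7.5,"jaw": 255},
  {"tx": 0.008,"ty": -0.016,"tz": 0.001,"ax": 0,"ay": 0,"az": 7.5,"jaw": 255},
  {"tx": 0.006,"ty": -0.016,"tz": 0.001,"ax": 0,"ay": 0,"az": 7.5,"jaw": 255},
  {"tx": 0.003,"ty": -0.017,"tz": 0.001,"ax": 0,"ay": 0,"az": 7.5,"jaw": 255},
  {"tx": 0.001,"ty": -0.017,"tz": 0.001,"ax": 0,"ay": 0,"az": 7.5,"jaw": 255},
  {"tx": -0.001,"ty": -0.017,"tz": 0.001,"ax": 0,"ay": 0,"az": 7.5,"jaw": 255},
  {"tx": -0.004,"ty": -0.016,"tz": 0.001,"ax": 0,"ay": 0,"az": 6,"jaw": 255},
  {"tx": 0,"ty": 0,"tz": 0,"ax": 0,"ay": 0,"az": 0,"jaw": 255},
])

```text
time: 25.7
tool_pos: [0.5826, 0.2806, 0.1237]
tool_rot: [0.001, 1.0, -0.003, -0.002]
contact_force: [-0.4, 0.2, -1.4]
gripper_width: 0.165
```

```bash
python3 p.py .5895 .274 .08 0.7 3; python3 -c "
from h import *; f=grab('wrist','w26')"
```

```text
t 25.7 p [0.5826 0.2806 0.1237] yaw -0.34 tilt [-0.0044 -0.0022] w 0.165 F [-0.4  0.2 -1.4]
{"tx": 0.0023, "ty": 0.0022, "tz": 0.0146, "az": -0.35}
{"tx": 0.0023, "ty": 0.0022, "tz": 0.0146, "az": -0.35}
{"tx": 0.0023, "ty": 0.0022, "tz": 0.0146, "az": -0.35}
```

View pics/w26.png

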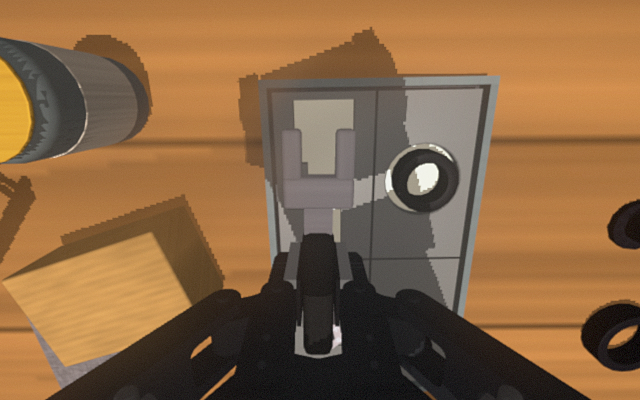

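The spanner is over its cut-out with the head in the +x (wide) direction; the bay shows at (293–355, 98–180). The jar and the wood block to the left are clear of the hand. I'll lower.

Request:
move_arm([
  {"tx": 0.002,"ty": 0.002,"tz": 0.02,"ax": 0,"ay": 0.2,"az": -0.5,"jaw": 255},
  {"tx": 0.002,"ty": 0.002,"tz": 0.02,"ax": 0,"ay": 0,"az": -0.4,"jaw": 255},
  {"tx": 0.002,"ty": 0.002,"tz": 0.02,"ax": 0,"ay": 0,"az": 0,"jaw": 255},
  {"tx": 0,"ty": 0,"tz": 0.005,"ax": 0,"ay": 0,"az": 0,"jaw": 255},
  {"tx": 0,"ty": 0,"tz": 0,"ax": 0,"ay": 0,"az": 0,"jaw": 255},
])

```text
time: 26.25
tool_pos: [0.5916, 0.27, 0.0572]
tool_rot: [0.002, 1.0, 0.01, 0.001]
contact_force: [-0.1, 0.3, -0.7]
gripper_width: 0.162
```

```bash
python3 p.py .5895 .274 .035 0.7 1; python3 -c "
from h import *; f=grab('wrist','w27')"
```

```text
t 26.25 p [0.5916 0.27   0.0572] yaw 1.14 tilt [ 0.003  -0.0039] w 0.162 F [-0.1  0.3 -0.7]
{"tx": -0.002, "ty": -0.004, "tz": 0.0222, "az": 0.44}
```

View pics/w27.png

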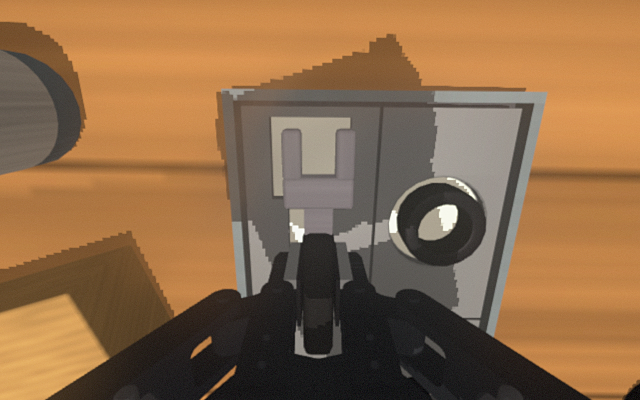

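The head (centre column 318) is right of the bay (centre column 311), which agrees with the 4 mm error in y. I'll correct it and lower.

Request:
move_arm([
  {"tx": -0.002,"ty": -0.004,"tz": 0.012,"ax": -0.2,"ay": -0.1,"az": 0.4,"jaw": 255},
  {"tx": -0.001,"ty": -0.001,"tz": 0.009,"ax": 0,"ay": 0,"az": 0,"jaw": 255},
  {"tx": 0,"ty": 0,"tz": 0,"ax": 0,"ay": 0,"az": 0,"jaw": 255},
])

```text
time: 26.6
tool_pos: [0.5901, 0.2756, 0.0378]
tool_rot: [0.003, 1.0, 0.006, 0.003]
contact_force: [1.1, 0.3, -1.0]
gripper_width: 0.163
```

```bash
python3 p.py .5895 .274 .017 0.7 1; python3 -c "
from h import *; f=grab('wrist','w28')"
```

```text
t 26.6 p [0.5901 0.2756 0.0378] yaw 0.74 tilt [ 0.0058 -0.0062] w 0.163 F [ 1.1  0.3 -1. ]
{"tx": -0.0006, "ty": 0.0016, "tz": 0.0208, "az": 0.04}
```

View pics/w28.png

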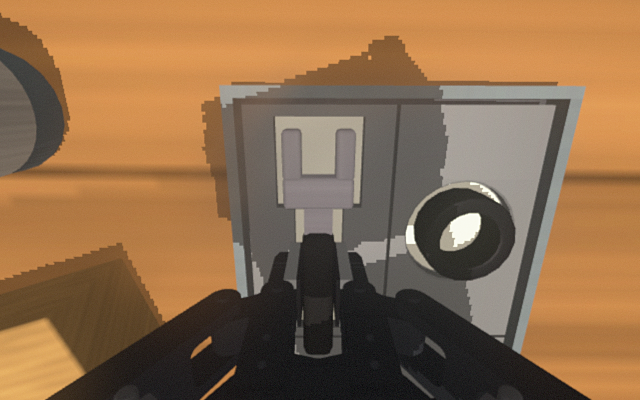

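The head is centred in the bay, with the bay at columns 276–363 and the head at 282–355. I'll lower to near the floor.

Request:
move_arm([
  {"tx": -0.001,"ty": 0.001,"tz": 0.01,"ax": 0.4,"ay": -0.3,"az": 0,"jaw": 255},
  {"tx": 0,"ty": 0,"tz": 0.008,"ax": 0,"ay": 0,"az": 0,"jaw": 255},
  {"tx": 0,"ty": 0,"tz": 0,"ax": 0,"ay": 0,"az": 0,"jaw": 255},
])

```text
time: 26.95
tool_pos: [0.59, 0.275, 0.0199]
tool_rot: [-0.001, 1.0, 0.007, 0.001]
contact_force: [-0.5, -0.6, -1.6]
gripper_width: 0.166
```

```bash
python3 p.py .5895 .2745 .0165 0.7 1; python3 -c "
from h import *; f=grab('wrist','w29')"
```

```text
t 26.95 p [0.59   0.275  0.0199] yaw 0.78 tilt [0.0024 0.002 ] w 0.166 F [-0.5 -0.6 -1.6]
{"tx": -0.0005, "ty": 0.0005, "tz": 0.0034, "az": 0.08}
```

View pics/w29.png

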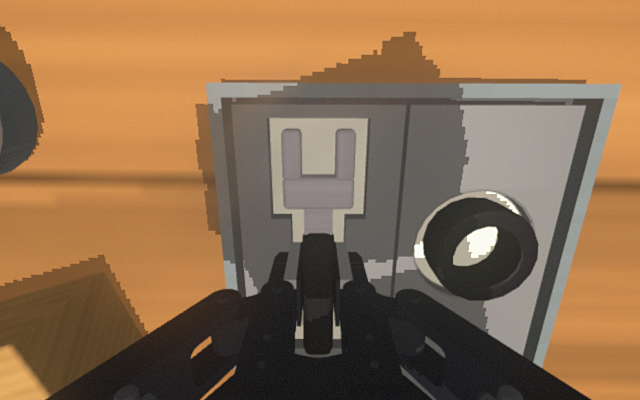

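The spanner is in the cut-out with a margin all round, its underside about 5 mm above the floor. I'll go down 3 mm and release.

Request:
move_arm([
  {"tx": 0,"ty": 0,"tz": 0.003,"ax": 0,"ay": 0,"az": 0,"jaw": 255},
  {"tx": 0,"ty": 0,"tz": 0.001,"ax": 0,"ay": 0,"az": 0,"jaw": 255},
])

```text
time: 27.2
tool_pos: [0.5906, 0.2752, 0.0164]
tool_rot: [-0.001, 1.0, 0.007, 0.002]
contact_force: [-0.1, -0.0, -1.0]
gripper_width: 0.162
```

```bash
python3 p.py
```

```text
t 27.2 p [0.5906 0.2752 0.0164] yaw 0.77 tilt [0.0036 0.0023] w 0.162 F [-0.1 -0.  -1. ]
```

Request:
move_arm([
  {"tx": 0,"ty": 0,"tz": 0,"ax": 0,"ay": 0,"az": 0,"jaw": 200},
  {"tx": 0,"ty": 0,"tz": 0,"ax": 0,"ay": 0,"az": 0,"jaw": 170},
  {"tx": 0,"ty": 0,"tz": 0,"ax": 0,"ay": 0,"az": 0,"jaw": 170},
  {"tx": 0,"ty": 0,"tz": 0,"ax": 0,"ay": 0,"az": 0,"jaw": 170},
  {"tx": 0,"ty": 0,"tz": -0.015,"ax": 0,"ay": 0,"az": 0,"jaw": 170},
  {"tx": 0,"ty": 0,"tz": -0.04,"ax": 0,"ay": 0,"az": 0,"jaw": 170},
  {"tx": 0,"ty": 0,"tz": -0.045,"ax": 0,"ay": 0,"az": 0,"jaw": 170},
  {"tx": -0.02,"ty": 0,"tz": -0.03,"ax": 0,"ay": 0,"az": 0,"jaw": 170},
  {"tx": -0.02,"ty": 0,"tz": -0.02,"ax": 0,"ay": 0,"az": 0,"jaw": 170},
  {"tx": 0,"ty": 0,"tz": 0,"ax": 0,"ay": 0,"az": 0,"jaw": 170},
])

```text
time: 28.2
tool_pos: [0.5508, 0.2747, 0.1795]
tool_rot: [-0.002, 1.0, 0.006, 0.005]
contact_force: [0.6, 0.5, -0.0]
gripper_width: 0.332
```

```bash
python3 p.py; python3 -c "
from h import *; f=grab('wrist','w30'); g=grab('scene','s30')['color'][60:200,270:490]; cv2.imwrite('pics/s30c.png',cv2.resize(g,None,fx=3.6,fy=3.6,interpolation=2)[:,:,::-1])"
```

```text
t 28.2 p [0.5508 0.2747 0.1795] yaw 0.74 tilt [0.0096 0.0047] w 0.332 F [ 0.6  0.5 -0. ]
```

View pics/w30.png

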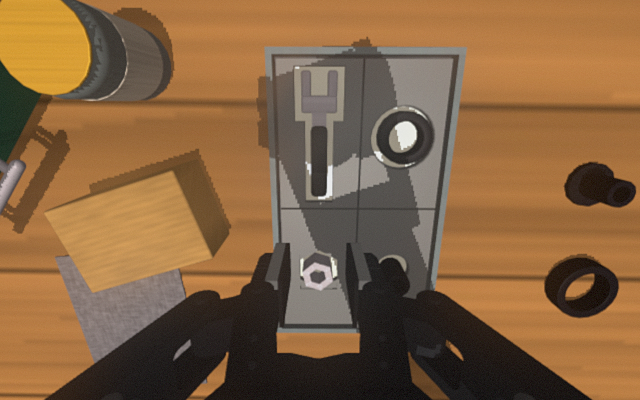

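View pics/s30c.png

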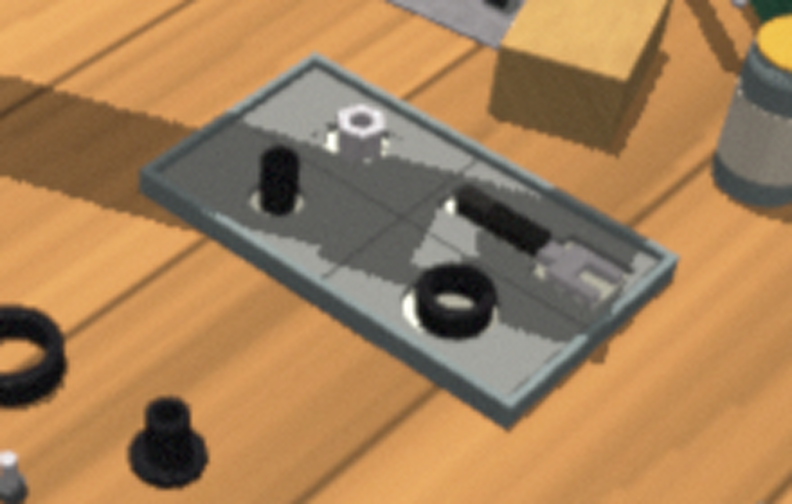

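The wrist view shows all four parts in their pockets: spanner at (318,140), ring at (403,137), nut at (318,272) and sleeve at (393,275). The look-alikes are in place on the right, and the scene view shows everything flat and upright. As a last check I'll compare the height of the tops against fully seated.

Run:
```python
from h import *
s=load('s30'); w=load('w30')
def tri(a,b):
    A=[];B=[]
    for f,(u,v) in((s,a),(w,b)):
        K,R,t=map(np.asarray,(f['intrinsics'],f['R'],f['t'])); P=K@np.c_[R,t]; A+=[u*P[2]-P[0],v*P[2]-P[1]]
    A=np.array(A); return np.linalg.lstsq(A[:,:3],-A[:,3],rcond=None)[0]
c=lambda x,y:(x/3.6+270,y/3.6+60)
print('nut top (0.031 expected)',tri(c(361,122),(318,276)).round(4))
print('ring top (.029)',tri(c(454,288),(404,136)).round(4))
for n,p,q in [('nut',(.4484,.274,.031),c(361,122)),('ring',(.596,.193,.029),c(454,288)),('sleeve',(.4485,.192,.047),c(280,156)),]: print(n,proj(s,p).round(1),np.round(q,1))
t=load('top0'); print([proj(s,p).round(1) for p in [(.429,-.028,.011),(.547,-.012,.02)]])
```

```text
nut top (0.031 expected) [0.4508 0.2734 0.029 ]
ring top (.029) [0.5966 0.1934 0.0264]
nut [369.5  92.5] [370.3  93.9]
ring [396.3 139.3] [396.1 140. ]
sleeve [347.4 102.9] [347.8 103.3]
[array([272.8, 157.9]), array([316. , 179.8])]
```

The tops are at seated height, within about 3 mm. Handing in.

```bash
python3 -c "
from h import *; print(manip.job_done(), manip.state()['time'])"
```

```text
the job is handed in; nothing more can be done
the job is handed in; nothing more can be done
```

I made up the kit in the order asked and handed it in: small ring, plain sleeve, nut, then spanner with its head in the wide end. It took about 28 s of the 96 s allowed. The larger ring and the flanged sleeve were not touched.

**Last checks:**
- **Pictures:** the final wrist and scene views show all four parts in their pockets. The sleeve is upright, and white floor is visible around the spanner. The gripper was clear above the tray.
- **Heights:** triangulated tops came out at 29 mm for the nut (31 expected) and 26 mm for the ring (29 expected). That is slightly low, which I take as camera calibration and hand-picked pixels. The sleeve's top is within 1 pixel of its seated position in the scene view. I judged the spanner's seating by eye only.
- **Forces:** readings stayed under about 3 N wherever I read them.

**What went wrong:** my first move call was refused for missing keys, before anything moved. Small moves fell a few millimetres short, so I corrected them before each placing. The ring was gripped about 4 mm higher than planned, but it held.

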